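# Clamp the board modules in the test fixture

### The arm

A 7-joint arm with a two-finger parallel gripper is mounted at the origin on the work surface. World frame = base frame: x ahead of the robot, y to its left, z up, the work surface at z = 0. Lengths are in m, angles in rad, forces in N, time in s.
With the tool pointing down it reaches from about 0.35 to 0.9 m from the base axis. Payload 8.1 kg.
Tool frame: the origin (TCP) lies on the centre line of the jaws, within the pads' length; the fingertips stand ahead of it and the grasp point (between the pads) lies 8 mm behind it (env.nose_length is the z of the fingertips in the tool frame, in m); z points along the fingers, y is the line along which they close (so a half turn about z gives the same grasp; the last joint's range is limited). The gripper opens to 92 mm and grips with 3 to 60 N. Pads are 19 mm wide; open, the fingers measure 130 mm over their backs; the gripper's body (75 mm by 190 mm) begins 47 mm behind the grasp point.
Start: joints at [-1.3, 0.434, 0.025, 1.573, -0.012, 1.134, -0.075], TCP at [0.228, 0.582, 0.238] pointing down, gripper open.
Joint ranges: [-2.62, 2.62], [-0.44, 2.09], [-1.27, 1.32], [0.08, 2.57], [-1.32, 4.46], [0.12, 2], [-2.74, 2.74]. Speed limits (rad/s): [2.22, 2.22, 3.01, 3.01, 3.14, 3.14, 3.14].

### API

Orientations are given as a unit quaternion [x, y, z, w].
In Python, from workcell import env gives the robot as it stands. The module is installed in compiled form; this text tells all that it offers.
- The arm moves only by the shell command python3 -m jog 'ROWS' [FORCE]. ROWS is a JSON object of lists of equal length, an entry for each row: "rotation": the turn, a rotation vector about the tool's x, y, z in rad, a list of three; "linear": the shift along the tool's x, y, z in cm, a list of three; "claw": the finger opening in cm, from 0 to 9.18. A call has exactly 8 rows; each row is the pose to reach, as a shift and turn from the pose commanded when the call began, along the tool's axes at that moment; what a row does not reach only later rows make up. A row lasts 1/12 s, in which the tool goes at most 41.7 mm and 7.16 degrees, less where a joint would pass 70% of its speed; a pose out of reach is approached as far as the arm can. A call with a gripper value outside its range is refused whole. The fingers move at their own pace and stop on an object; FORCE is the grip in N (left out, the last holds). Time passes only in rows, so rows that repeat a pose let the fingers close, or fill a call up. It gives the time, the measured TCP pose, the force, the opening and the grip force at its end, in the units of the state.
- env.get_obs(): the state, without advancing time (a new reading comes with each control period).
- env.capture(name): name is "side" or "top" or "wrist"; returns (picture, depth): 400x640x3 uint8, red, green, blue; 400x640 float32, m along the optical axis (not along the pixel's ray), 0 where there is no reading.
- env.get_calibration(name): a dict with "fx", "fy", "cx", "cy" (pixels), "T" (4x4, takes a point from camera to world coordinates). Camera axes: x right, y down, z forward; pixel columns grow to the right and rows downward; lengths in m; the calibration is good to about 2 mm. A picture is of the moment at which its call begins: read the wrist's pose just before it. get_calibration takes no time and is no camera call; for the wrist camera it gives the pose at the moment of the call.
- env.job_done(): hands the job in; it is judged then, once.
Trained networks look in the newest picture that a camera, given by its name, has taken for a name from the list of things; names that differ only in an ending like _2 or _b are one class to them, and where a whole thing is asked for, a point or a joint stands for the part that bears it (a point fixed in the world has none). Each returns a list of dicts, best first, with "score" (0 to 1); they miss things now and then, are a little off and sometimes report something else, mostly with a low value. They report only what shows in the picture. A call takes as long as a camera call. They do not tell look-alikes from the thing itself.
- env.search_frame(camera, label): "extent" ([left, top, right, bottom] in pixels, round what is visible of it).
- env.cut_out(camera, label): "mask" (400x640 bool, what is visible of it) and "extent" ([left, top, right, bottom] in pixels, round what is visible of it).
The state is a dict: "time_s": time; "joint_pos": joint angles; "dq": joint speeds; "tau": joint torques, N m; "position": TCP position; "orientation": TCP orientation; "force": force on the tool from outside, world axes, zero at the start; "torque": the same for the moment, N m; "finger_gap": opening from 0.0 (shut) to 1.0 (fully open); "gripper_force": force on a finger pad.
Only numpy, scipy, OpenCV 4.12 (cv2) and the standard library are available. Lean on these libraries where they do the work, as an engineer would, in place of code of your own. Each camera call takes 0.05 s, during which the arm holds its last target. There are 200 camera calls.

### The job

Get the board modules ready for testing: open the fixture's toggle clamp fully if it is not open, and lay every module that is on the mat into a bay of the fixture, one to a bay, lengthwise and flat between the two rails, with its circuit board facing up - turn over any that lie face down. When all are in, swing the clamp handle fully down so that the hold-down bar clamps them. Leave everything else on the bench where it is.

Things in the scene. Friction and masses are not known exactly. Their poses are not given: they have to be found in the camera images.
- module_a: board module, one of up to four alike: black block 84 long (x) x 46 wide (y) x 30 thick (z), 0.14 kg. +z is its component face: a green circuit board with chips inside a 4 mm deep rim; the back is plain black. Rests flat on either face and stands steadily on either 46 x 30 end. Origin: centre of the block. Starts flat on the mat, either face up; absent (None) in some runs
- module_b: board module, one of up to four alike: black block 84 long (x) x 46 wide (y) x 30 thick (z), 0.14 kg. +z is its component face: a green circuit board with chips inside a 4 mm deep rim; the back is plain black. Rests flat on either face and stands steadily on either 46 x 30 end. Origin: centre of the block. Starts flat on the mat, either face up; absent (None) in some runs
- module_c: board module, one of up to four alike: black block 84 long (x) x 46 wide (y) x 30 thick (z), 0.14 kg. +z is its component face: a green circuit board with chips inside a 4 mm deep rim; the back is plain black. Rests flat on either face and stands steadily on either 46 x 30 end. Origin: centre of the block. Starts flat on the mat, either face up; absent (None) in some runs
- module_d: board module, one of up to four alike: black block 84 long (x) x 46 wide (y) x 30 thick (z), 0.14 kg. +z is its component face: a green circuit board with chips inside a 4 mm deep rim; the back is plain black. Rests flat on either face and stands steadily on either 46 x 30 end. Origin: centre of the block. Starts flat on the mat, either face up; absent (None) in some runs
- fixture: fixed aluminium three-bay bed; origin on the table under the middle bay, z up, x towards the clamp hinge (away from the robot), y along the bays towards the handle. Plate x -55 to 115, y -125 to 125, 12 thick. Rails along y at x = -48 and 48, 6 thick, tops at z = 22: 90 mm clear between them. Ribs 4 wide, tops at z = 16, part the bays at y = -117, -39, 39, 117
- bar_middle (a point): middle of the hold-down bar, 212 long (fixture y) x 18 wide, on two arms 85 mm from the hinge line (fixture x = 85, z = 50). Clamped, it lies across the middles of the bays, its rubber underside at z = 41, just pressing on 30 mm thick modules; fully open, it stands upright beyond the far rail, at fixture x = 70 or more, up to z = 150
- bay0 (a point): centre of the bed floor (z = 12) of the bay at fixture y = -78; modules lie here with their length along fixture x; bays are 78 apart
- bay1 (a point): centre of the bed floor (z = 12) of the bay at fixture y = 0; modules lie here with their length along fixture x; bays are 78 apart
- bay2 (a point): centre of the bed floor (z = 12) of the bay at fixture y = 78; modules lie here with their length along fixture x; bays are 78 apart
- clamp_hinge (a point): point on the handle's hinge line (which runs along fixture y), at fixture x = 85, y = 165, z = 50, in line with the middle of the red grip
- clamp_grip (a point): middle of the clamp handle's red grip: a round bar 18 thick, 72 long, along fixture y, 120 mm from the hinge line, overhanging its shank, which meets it at the end nearer the bays. Can be pinched across from above at its middle at every handle angle; it turns easily between the fingers
- clamp_handle (a joint): clamp handle angle, 0 to 1.4: 0 = closed, handle low, grip 117 mm towards -x of the hinge and 25 mm above it; growing lifts the grip up and over; 1.4 = fully open, handle upright, grip 5 mm to +x and 120 mm up. Starts anywhere. Stiff: 3 to 8 N at the grip; stays where it is left; stops at both ends
- clamp_bar (a joint): hold-down bar angle, driven by the handle: 0 = down, about 1.7 rad = open (1.2 times the handle angle)
- screwdriver: screwdriver, 190 long, lying beyond the modules; not part of the job, leave it; origin under its middle
- tape_roll: roll of tape lying flat, 76 across, 24 high; not part of the job, leave it; origin under its middle
- parts_tray: shallow grey divided tray, 100 x 150 x 28 high; not part of the job, leave it; origin under its middle
- black_bracket: black plastic U-shaped bracket, 90 x 30 x 52 high; not part of the job, leave it; origin under its middle
There are look-alikes about, which are no part of the job. What is shaped like the module_a but blue is not meant.

How it is judged:
On the way, in this order (a step that is already met when the one before it is completed fails the run):
1. with the clamp open, all modules lie in bays, flat and circuit board up ((horizontal distance between module_a and bay0 below 0.02 m or horizontal distance between module_a and bay1 below 0.02 m or horizontal distance between module_a and bay2 below 0.02 m) and z of module_a in the frame of bay1 between 0.01 and 0.019 m and angle between each of module_a, module_b, module_c, module_d's own z axis and vertical below 0.1 rad and angle between the x axis of each of module_a, module_b, module_c, module_d and the x axis of fixture, either way round below 0.2 rad and linear speed of each of module_a, module_b, module_c, module_d below 0.03 m/s and (horizontal distance between module_b and bay0 below 0.02 m or horizontal distance between module_b and bay1 below 0.02 m or horizontal distance between module_b and bay2 below 0.02 m) and z of module_b in the frame of bay1 between 0.01 and 0.019 m and (horizontal distance between module_c and bay0 below 0.02 m or horizontal distance between module_c and bay1 below 0.02 m or horizontal distance between module_c and bay2 below 0.02 m) and z of module_c in the frame of bay1 between 0.01 and 0.019 m and (horizontal distance between module_d and bay0 below 0.02 m or horizontal distance between module_d and bay1 below 0.02 m or horizontal distance between module_d and bay2 below 0.02 m) and z of module_d in the frame of bay1 between 0.01 and 0.019 m and value of joint clamp_handle above 0.9 rad), for 0.2 s.
2. then the clamp is closed on them (value of joint clamp_handle below 0.1 rad and value of joint clamp_bar below 0.06 rad), for 0.2 s.
At the end, for the whole second after the job is handed in: Every module present lies at rest flat in a bay (centre within 20 mm of the bay's centre, resting on the bed floor, length within 0.2 rad of fixture x, tilt under 0.1 rad) with its circuit board up; the clamp handle is below 0.1 rad and the bar below 0.06 rad (all of step 2 and (horizontal distance between module_a and bay0 below 0.02 m or horizontal distance between module_a and bay1 below 0.02 m or horizontal distance between module_a and bay2 below 0.02 m) and z of module_a in the frame of bay1 between 0.01 and 0.019 m and angle between each of module_a, module_b, module_c, module_d's own z axis and vertical below 0.1 rad and angle between the x axis of each of module_a, module_b, module_c, module_d and the x axis of fixture, either way round below 0.2 rad and linear speed of each of module_a, module_b, module_c, module_d below 0.03 m/s and (horizontal distance between module_b and bay0 below 0.02 m or horizontal distance between module_b and bay1 below 0.02 m or horizontal distance between module_b and bay2 below 0.02 m) and z of module_b in the frame of bay1 between 0.01 and 0.019 m and (horizontal distance between module_c and bay0 below 0.02 m or horizontal distance between module_c and bay1 below 0.02 m or horizontal distance between module_c and bay2 below 0.02 m) and z of module_c in the frame of bay1 between 0.01 and 0.019 m and (horizontal distance between module_d and bay0 below 0.02 m or horizontal distance between module_d and bay1 below 0.02 m or horizontal distance between module_d and bay2 below 0.02 m) and z of module_d in the frame of bay1 between 0.01 and 0.019 m); the robot touches nothing.
It fails at once if the screwdriver is moved more than 50 mm (distance of screwdriver from where it was at the start of the episode above 0.05 m).
It fails at once if the tape roll is moved more than 50 mm (distance of tape_roll from where it was at the start of the episode above 0.05 m).
It fails at once if the parts tray is moved more than 50 mm (distance of parts_tray from where it was at the start of the episode above 0.05 m).
It fails at once if the black bracket is moved more than 50 mm (distance of black_bracket from where it was at the start of the episode above 0.05 m).
Of module_b, module_c, module_d only 1 to 2 are there at a start; the rules pass over those that are not, and their reading is None.
At some moment in a run one of module_a, module_b, module_c, module_d may be knocked a few centimetres aside while the robot is not near it.
Once in a run the grip may slacken for a moment while it holds something.
It also fails if it takes over 210 s, if anything falls off the work surface, if the arm or the gripper's body presses on something with over 40 N, if the wrist force passes 120 N, or if a joint passes its speed limit or range.

## Working session

There is one attempt and no reset: what is moved stays moved. The work goes in short steps, Python scripts to look and compute and a shell command to move; the robot and the scene stay as the last step left them, time stands still between calls to the robot, and variables do not carry over. Pictures are saved under pics/ and viewed, at most 14 in all, crops included, and the job is handed in when it is done.

```bash
ls; mkdir -p pics; python3 - <<'E'
from workcell import env
import cv2, numpy as np
o=env.get_obs();print(o['time_s'],o['position'],o['orientation'],o['finger_gap'],env.nose_length)
for n in ['top','side']:
    p,d=env.capture(n);cv2.imwrite(f'pics/{n}0.png',p[:,:,::-1]);c=env.get_calibration(n);print(n,c['fx'],c['cx'],c['cy'],np.round(c['T'],3).tolist())
    np.savez(f'{n}0.npz',p=p,d=d,T=c['T'],k=[c['fx'],c['fy'],c['cx'],c['cy']])
E
```

```text
pics
0.0 [0.22809494 0.58138111 0.23695446] [ 1.85860748e-01  9.82575794e-01 -7.63826363e-04 -8.69538262e-05] 1.0002680182504715 0.011
top 490.97365032865133 318.4762671167282 198.66668939281737 [[0.011, -0.993, 0.116, 0.376], [-1.0, -0.01, 0.007, 0.02], [-0.005, -0.116, -0.993, 1.289], [0.0, 0.0, 0.0, 1.0]]
side 519.8171535196469 319.5043364055446 189.84578998581958 [[0.749, -0.411, 0.52, -0.272], [-0.662, -0.484, 0.572, -0.888], [0.017, -0.772, -0.635, 1.063], [0.0, 0.0, 0.0, 1.0]]
```

View pics/top0.png

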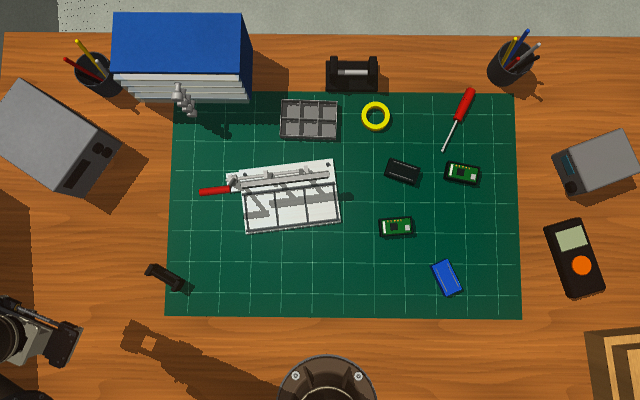

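View pics/side0.png

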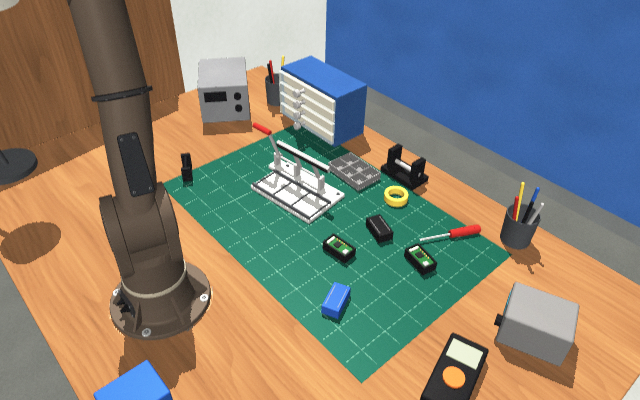

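The top view shows the candidates:
- Green-faced modules at (463,173) and (397,227).
- A face-down black module at (403,172).
- Look-alikes: the blue block (447,278), the black bracket (165,278) and the tape dispenser (352,75).

I take the first three. The clamp looks close to upright, with its red grip at (215,190). Next I measure these and make one close crop.

```bash
cat > h.py <<'E'
from workcell import env
import cv2, numpy as np
from scipy.spatial.transform import Rotation as R
def world(d,T,k):
    v,u=np.mgrid[:d.shape[0],:d.shape[1]]
    P=np.stack([(u-k[2])/k[0]*d,(v-k[3])/k[1]*d,d],-1)@T[:3,:3].T+T[:3,3]
    P[d==0]=np.nan
    return P
def shot(n):
    c=env.get_calibration(n) if n=='wrist' else None
    p,d=env.capture(n); c=c or env.get_calibration(n)
    return p,world(d,np.array(c['T']),[c['fx'],c['fy'],c['cx'],c['cy']])
def rect(xy):
    (c,s,a)=cv2.minAreaRect((xy*1000).astype(np.float32))
    if s[0]<s[1]: s=s[::-1]; a+=90
    return np.round(c,1),np.round(s,1),round((a+90)%180-90,1)  # mm, long-axis angle deg
def blobs(P,ok,zlo,zhi,amin=60):
    m=(ok&(P[...,2]>zlo)&(P[...,2]<zhi)).astype(np.uint8)
    n,l,st,ce=cv2.connectedComponentsWithStats(m)
    return [(ce[i].round(),P[l==i]) for i in range(1,n) if st[i,4]>amin]
def modules(p,P,ymax=-.02):
    "module tops: not blue/yellow/red, height 22..35 mm, on right part of mat"
    hsv=cv2.cvtColor(p,cv2.COLOR_RGB2HSV)
    ok=~((hsv[...,0]>95)&(hsv[...,0]<130)&(hsv[...,1]>120)&(hsv[...,2]>90))&(P[...,1]<ymax)&(P[...,1]>-.45)&(P[...,0]>.25)&(P[...,0]<.75)
    for c,q in blobs(P,ok,.02,.036): print('blob',c,len(q),*rect(q[:,:2]),'z',np.round(np.median(q[:,2])*1000,1))
def tcp():
    o=env.get_obs();r=R.from_quat(o['orientation']);print('t',round(o['time_s'],2),'pos',np.round(o['position'],4),'gap',round(o['finger_gap']*92,1),'F',np.round(o['force'],1),'gf',np.round(o['gripper_force'],1))
    print('axes x',r.as_matrix()[:,0].round(3),'y',r.as_matrix()[:,1].round(3),'z',r.as_matrix()[:,2].round(3)); return np.array(o['position']),r
def go(target,yaw=None,axis=None):
    """tool shift cm & rotvec to reach target (m); yaw deg = direction of tool y in world, tool down (nearest half turn)"""
    p,r=tcp(); t=np.array(target)
    print('linear cm',np.round(r.inv().apply(t-p)*100,2))
    if yaw is not None:
        for s in (0,180):
            a=np.radians(yaw+s);y=np.array([np.cos(a),np.sin(a),0]);z=np.array([0,0,-1.]);M=np.stack([np.cross(y,z),y,z],1)
            v=(r.inv()*R.from_matrix(M)).as_rotvec()
            if np.linalg.norm(v)<1.7: print('rot',v.round(3))
E
python3 - <<'E'
from h import *
z=np.load('top0.npz');p=z['p'];P=world(z['d'],z['T'],z['k'])
modules(p,P)
hsv=cv2.cvtColor(p,cv2.COLOR_RGB2HSV)
red=((hsv[...,0]<8)|(hsv[...,0]>172))&(hsv[...,1]>150)&(P[...,1]>.1)&(P[...,1]<.4)&(P[...,0]<.6)
q=P[red];print('grip',len(q),np.nanmean(q,0),np.nanmin(q,0),np.nanmax(q,0))
white=(hsv[...,1]<60)&(P[...,1]>-.1)&(P[...,1]<.3)&(P[...,0]>.25)&(P[...,0]<.58)
for c,q in blobs(P,white,.006,.018): print(c,len(q),rect(q[:,:2]))
for c,q in blobs(P,white,.0185,.026,20): print('rail',c,len(q),rect(q[:,:2]))
print(P[168:188:4,270:300:8].round(3).tolist())
for n,l in (('tape','tape_roll'),):pass
s=cv2.resize(p[140:300,180:500],(800,400),interpolation=cv2.INTER_CUBIC);cv2.imwrite('pics/crop1.png',s[:,:,::-1])
E
```

```text
blob [375. 122.] 171 [ 730.8 -119.2] [74.7 37. ] 89.9 z 23.7
blob [402. 170.] 584 [ 600.  -189.1] [84.2 48.2] 71.0 z 29.6
blob [462. 172.] 573 [ 597.2 -345.5] [84.5 47.5] 78.3 z 26.1
blob [396. 226.] 584 [ 455.4 -171.2] [84.2 45.8] -84.7 z 26.5
grip 227 [0.52372397 0.2679883  0.17015378] [0.51260739 0.23343731 0.15953325] [0.53566014 0.30267356 0.17650423]
[289. 204.] 3832 (array([517.8, 116.2]), array([275.9, 142.5]), -82.3)
rail [324. 184.] 44 (array([563.9,  14.3]), array([52.5,  6.7]), -82.0)
rail [282. 189.] 135 (array([549.6, 123.5]), array([158.1,   8.9]), -82.0)
rail [293. 225.] 199 (array([458.2,  94.6]), array([242.3,  10.8]), -82.1)
[[[0.605, 0.157, 0.013], [0.605, 0.135, 0.017], [0.606, 0.115, 0.009], [0.606, 0.094, 0.01]], [[0.587, 0.152, 0.054], [0.588, 0.132, 0.053], [0.587, 0.111, 0.056], [0.587, 0.091, 0.058]], [[0.568, 0.146, 0.109], [0.583, 0.135, 0.017], [0.564, 0.105, 0.138], [0.564, 0.086, 0.138]], [[0.553, 0.142, 0.142], [0.554, 0.124, 0.14], [0.554, 0.105, 0.139], [0.555, 0.086, 0.136]], [[0.545, 0.143, 0.135], [0.563, 0.135, 0.013], [0.564, 0.114, 0.007], [0.564, 0.093, 0.008]]]
```

View pics/crop1.png

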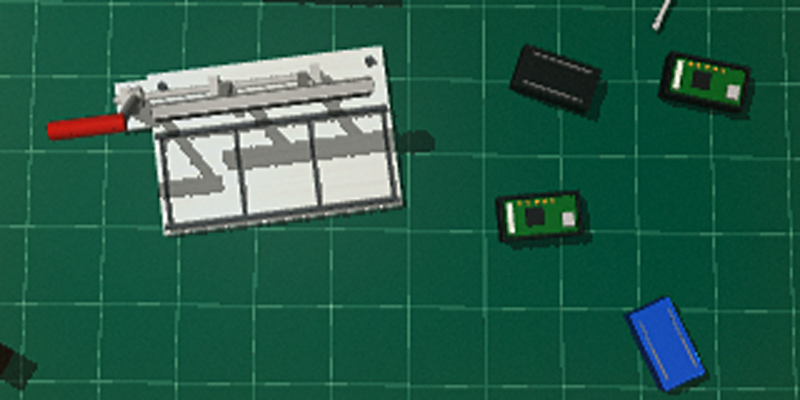

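The crop confirms two green-faced modules at crop (705,82) and (540,215), and a plain black one with its back up at (555,78). The blue block at (667,342) is to be ignored. The clamp is about 0.98 rad open, so it still has to go to its stop. I refine the fixture frame before that.

```bash
python3 - <<'E'
from h import *
z=np.load('top0.npz');p=z['p'];P=world(z['d'],z['T'],z['k'])
hsv=cv2.cvtColor(p,cv2.COLOR_RGB2HSV)
reg=(P[...,1]>-.08)&(P[...,1]<.27)&(P[...,0]>.40)&(P[...,0]<.66)
# near rail line
q=[q for c,q in blobs(P,reg,.0185,.026,100) if q[:,0].mean()<.5][0][:,:2]
m=q.mean(0);u=np.linalg.svd(q-m)[2][0];u*=np.sign(u[1]);yaw=np.degrees(np.arctan2(-u[0],u[1]));print('rail',m,'yaw',yaw)
X=np.array([u[1],-u[0]])
fx=(P[...,:2]@X)-m@X-.048; fy=P[...,:2]@u-m@u
pl=reg&(P[...,2]>.007)&(P[...,2]<.026)&(hsv[...,1]<90)
a=pl&(abs(fx)<.04); print('y ext',np.percentile(fy[a],[0,.3,99.7,100]))
b=pl&(abs(fy)<.1); print('x ext',np.percentile(fx[b],[0,.3,99.7,100]),'z floor',np.nanmedian(P[...,2][a]))
r=reg&(fx>.042)&(fx<.056)&(P[...,2]>.019)&(P[...,2]<.026);print('far rail',fx[r].mean(),r.sum())
dark=reg&(abs(fx)<.035)&(fy<-.06);  # ribs: darker sides
g=hsv[...,2].astype(float)
for c in (-.117,-.039,.039,.117):
    s=reg&(abs(fx)<.035)&(abs(fy-c)<.012); print('rib',c,(fy[s&(P[...,2]>.0145)]).mean(),s.sum())
red=((hsv[...,0]<8)|(hsv[...,0]>172))&(hsv[...,1]>150)&(P[...,1]>.1)&(P[...,1]<.4)&(P[...,0]<.6)
print('grip f',fx[red].mean(),fy[red].min(),fy[red].max(),np.percentile(P[...,2][red],[5,50,95]))
print('O0',m+.048*X)
E
```

```text
rail [0.45596208 0.09393808] yaw 7.875174105527674
y ext [-0.12436852 -0.12351913  0.12505316  0.12624944]
x ext [-0.05668899 -0.0546036   0.1148865   0.11589512] z floor 0.01264109411318104
far rail 0.04774054608556091 184
rib -0.117 -0.11527894555274437 238
rib -0.039 -0.03733368169227354 241
rib 0.039 0.0389579965971489 246
rib 0.117 0.11598766239370947 229
grip f 0.04297037602326551 0.12752172769727332 0.19796544298438445 [0.16504585 0.17048743 0.17457575]
O0 [0.50350939 0.10051482]
```

```bash
python3 -c "
from h import *
go([.524,.2695,.24],7.9)"
```

```text
t 0.1 pos [0.2281 0.5814 0.237 ] gap 91.5 F [0.4 0.3 0. ] gf 0.0
axes x [-0.931  0.365 -0.   ] y [ 0.365  0.931 -0.001] z [-0.    -0.001 -1.   ]
linear cm [-38.94 -18.23  -0.27]
rot [-1.000e-03  1.000e-03  1.059e+00]
```

```bash
python3 -m jog '{"linear":[[-3,-1.5,0],[-6,-3,0],[-9.5,-4.5,0],[-13,-6,0],[-16,-7.5,0],[-19.5,-9.1,0],[-19.5,-9.1,0],[-19.5,-9.1,0]],"rotation":[[0,0,0.09],[0,0,0.18],[0,0,0.27],[0,0,0.36],[0,0,0.45],[0,0,0.53],[0,0,0.53],[0,0,0.53]],"claw":[6,6,6,6,6,6,6,6]}' 20
python3 -m jog '{"linear":[[-3,0.3,0],[-6.5,0.6,0],[-10,1,0],[-13.5,1.3,0],[-17,1.6,0],[-21.4,1.95,0],[-21.4,1.95,0],[-21.4,1.95,0]],"rotation":[[0,0,0.09],[0,0,0.18],[0,0,0.27],[0,0,0.36],[0,0,0.45],[0,0,0.53],[0,0,0.53],[0,0,0.53]],"claw":[6,6,6,6,6,6,6,6]}'
python3 -c "
from h import *
go([.524,.2695,.158],7.9)
p,P=shot('wrist');cv2.imwrite('pics/w1.png',p[:,:,::-1])
print(env.get_calibration('wrist'))"
```

```text
time_s: 0.77
position: [0.3785, 0.4236, 0.2377]
orientation: [0.439, 0.898, -0.0, 0.0]
force: [0.1, 1.0, -0.3]
finger_gap: 0.652
gripper_force: 0.0
time_s: 1.43
position: [0.5255, 0.268, 0.2375]
orientation: [0.658, 0.753, -0.0, 0.0]
force: [-0.1, 0.8, -0.7]
finger_gap: 0.653
gripper_force: 0.0
t 1.43 pos [0.5255 0.268  0.2375] gap 60.0 F [-0.1  0.8 -0.7] gf 0.0
axes x [-0.133  0.991 -0.001] y [0.991 0.133 0.   ] z [ 0.    -0.001 -1.   ]
linear cm [ 0.17 -0.13  7.95]
rot [ 0.     0.001 -0.004]
{'fx': 327.04886358920675, 'fy': 327.04886358920675, 'cx': 320.5294969651516, 'cy': 201.75384770138768, 'T': array([[ 9.90833667e-01,  1.30580030e-01,  3.46049180e-02,
         5.14858120e-01],
       [ 1.35085727e-01, -9.56430325e-01, -2.58829830e-01,
         3.40258933e-01],
       [-7.00814061e-04,  2.61131940e-01, -9.65302864e-01,
         3.84753451e-01],
       [ 0.00000000e+00,  0.00000000e+00,  0.00000000e+00,
         1.00000000e+00]])}
```

View pics/w1.png

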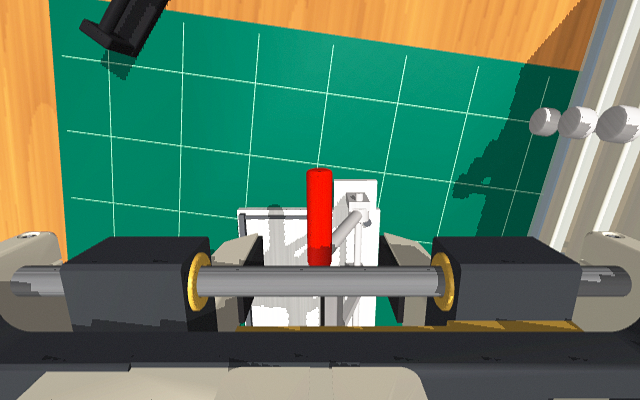

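The red grip sits at (320,215), centred between the open fingers at (240,255) and (400,255). Descend, pinch it and swing it over.

```bash
python3 -m jog '{"linear":[[0.1,-0.1,2],[0.2,-0.1,4],[0.2,-0.1,6],[0.2,-0.1,8],[0.2,-0.1,8],[0.2,-0.1,8],[0.2,-0.1,8],[0.2,-0.1,8]],"rotation":[[0,0,0],[0,0,0],[0,0,0],[0,0,0],[0,0,0],[0,0,0],[0,0,0],[0,0,0]],"claw":[5,5,5,4.5,0.8,0.8,0.8,0.8]}' 20
python3 -m jog '{"linear":[[0,0,0],[0,0,0],[0,0.6,-0.2],[0,1.2,-0.3],[0,1.8,-0.4],[0,2.4,-0.45],[0,3,-0.5],[0,3,-0.5]],"rotation":[[0,0,0],[0,0,0],[0,0,0],[0,0,0],[0,0,0],[0,0,0],[0,0,0],[0,0,0]],"claw":[0.8,0.8,0.8,0.8,0.8,0.8,0.8,0.8]}'
python3 -m jog '{"linear":[[0,0.3,0],[0,0.6,0],[0,0.9,0],[0,1.2,0],[0,1.5,0],[0,1.8,0],[0,1.8,0],[0,1.8,0]],"rotation":[[0,0,0],[0,0,0],[0,0,0],[0,0,0],[0,0,0],[0,0,0],[0,0,0],[0,0,0]],"claw":[0.8,0.8,0.8,0.8,0.8,0.8,0.8,0.8]}'
python3 -c "
from h import *
tcp()"
```

```text
time_s: 2.15
position: [0.5234, 0.2728, 0.1591]
orientation: [0.657, 0.754, 0.001, 0.0]
force: [-0.3, 0.1, -0.8]
finger_gap: 0.252
gripper_force: 0.0
time_s: 2.82
position: [0.553, 0.2765, 0.1638]
orientation: [0.657, 0.754, 0.0, -0.001]
force: [-3.4, 0.2, 7.7]
finger_gap: 0.191
gripper_force: 20.0
time_s: 3.48
position: [0.5697, 0.2787, 0.1632]
orientation: [0.657, 0.754, -0.0, -0.001]
force: [-4.9, 0.7, 5.5]
finger_gap: 0.19
gripper_force: 20.0
t 3.48 pos [0.5697 0.2787 0.1632] gap 17.5 F [-4.9  0.7  5.5] gf 20.0
axes x [-0.137  0.991  0.001] y [ 0.991  0.137 -0.002] z [-0.002  0.001 -1.   ]
```

```bash
python3 -m jog '{"linear":[[0,0.2,0],[0,0.4,0],[0,0.5,0],[0,0.5,0],[0,0.5,0],[0,0.5,0],[0,0.5,0],[0,0.5,0]],"rotation":[[0,0,0],[0,0,0],[0,0,0],[0,0,0],[0,0,0],[0,0,0],[0,0,0],[0,0,0]],"claw":[0.8,0.8,0.8,0.8,0.8,0.8,0.8,0.8]}'
python3 -m jog '{"linear":[[0,0,0],[0,0,0],[0,0,0],[0,0,-2],[0,0,-5],[0,0,-8],[0,0,-8],[0,0,-8]],"rotation":[[0,0,0],[0,0,0],[0,0,0],[0,0,0],[0,0,0],[0,0,0],[0,0,0],[0,0,0]],"claw":[4,4,4,4,6,7,7,7]}'
python3 - <<'E'
from h import *
p,P=shot('top');modules(p,P)
hsv=cv2.cvtColor(p,cv2.COLOR_RGB2HSV)
O=np.array([.5037,.1006]);X=np.array([.9906,.137]);Y=np.array([-.137,.9906])
w=(P[...,2]>.125)&(P[...,2]<.155)&(abs((P[...,:2]-O)@Y)<.09)&(abs((P[...,:2]-O)@X)<.2)
print('bar fx',np.percentile(((P[...,:2]-O)@X)[w],[1,50,99]),w.sum())
# module c: centre (.600,-.189) long axis 71 -> tool y at 161 (width)
go([.600,-.189,.10],-19)
E
```

```text
time_s: 4.15
position: [0.57, 0.2788, 0.163]
orientation: [0.657, 0.754, -0.004, -0.004]
force: [-22.7, -3.4, 19.7]
finger_gap: 0.187
gripper_force: 20.0
time_s: 4.82
position: [0.5771, 0.279, 0.2449]
orientation: [0.657, 0.754, 0.002, 0.001]
force: [-0.4, 0.0, -0.9]
finger_gap: 0.677
gripper_force: 0.0
blob [375. 122.] 174 [ 730.9 -118.9] [73.9 37. ] 89.4 z 23.8
blob [402. 170.] 580 [ 599.6 -189. ] [84.3 47.1] 70.9 z 29.2
blob [462. 172.] 575 [ 597.3 -345.6] [85.7 47.2] 78.2 z 26.2
blob [396. 226.] 578 [ 455.5 -171.2] [84.8 46.1] -84.5 z 26.4
bar fx [0.08432263 0.09174065 0.10203822] 626
t 4.87 pos [0.5761 0.2788 0.2432] gap 66.1 F [ 0.4  1.3 -0.1] gf 0.0
axes x [-0.136  0.991  0.   ] y [0.991 0.136 0.002] z [ 0.002  0.001 -1.   ]
linear cm [-46.67  -4.02  14.29]
rot [ 0.001 -0.001  0.468]
```

```bash
python3 - <<'E'
from h import *
print(np.round(env.get_obs()['joint_pos'],2))
go([.4555,-.1712,.20],5.5)
E
```

```text
[-0.78  0.47  0.37  1.55 -0.18  1.16 -0.24]
t 4.87 pos [0.5761 0.2788 0.2432] gap 66.1 F [ 0.4  1.3 -0.1] gf 0.0
axes x [-0.136  0.991  0.   ] y [0.991 0.136 0.002] z [ 0.002  0.001 -1.   ]
linear cm [-42.94 -18.08   4.27]
rot [ 0.002 -0.     0.041]
```

```bash
python3 -m jog '{"linear":[[-3.5,-1.5,0],[-7,-3,0],[-10.5,-4.5,0],[-14,-6,0],[-17.5,-7.5,0],[-21,-9,0],[-24.5,-10.5,0],[-24.5,-10.5,0]],"rotation":[[0,0,0],[0,0,0],[0,0,0],[0,0,0],[0,0,0],[0,0,0],[0,0,0],[0,0,0]],"claw":[7,7,7,7,7,7,7,7]}'
python3 -m jog '{"linear":[[-3.5,-1.5,1],[-7,-3,2],[-10.5,-4.5,4],[-14,-6,6],[-18.4,-7.6,8],[-18.4,-7.6,10],[-18.4,-7.6,10],[-18.4,-7.6,10]],"rotation":[[0,0,0.04],[0,0,0.04],[0,0,0.04],[0,0,0.04],[0,0,0.04],[0,0,0.04],[0,0,0.04],[0,0,0.04]],"claw":[7,7,7,7,7,7,7,7]}'
python3 - <<'E'
from h import *
go([.4555,-.1712,.018],5.5)
p,P=shot('wrist');cv2.imwrite('pics/w2.png',p[:,:,::-1])
p,P=shot('top');modules(p,P)
print(np.round(env.get_obs()['joint_pos'],2))
E
```

```text
time_s: 5.53
position: [0.5022, 0.0134, 0.242]
orientation: [0.661, 0.751, -0.002, 0.0]
force: [-0.1, -1.1, -0.7]
finger_gap: 0.76
gripper_force: 0.0
time_s: 6.2
position: [0.4531, -0.1711, 0.1412]
orientation: [0.673, 0.74, -0.001, -0.002]
force: [0.0, -0.2, 0.7]
finger_gap: 0.76
gripper_force: 0.0
t 6.2 pos [ 0.4531 -0.1711  0.1412] gap 69.9 F [ 0.  -0.2  0.7] gf 0.0
axes x [-0.094  0.996  0.001] y [ 0.996  0.094 -0.004] z [-0.004  0.    -1.   ]
linear cm [-0.04  0.28 12.32]
rot [-0.004 -0.001 -0.002]
blob [375. 122.] 176 [ 730.  -119.3] [74.3 38.2] 89.4 z 23.8
blob [401. 169.] 473 [ 599.5 -188.9] [84.1 46.6] 71.0 z 29.4
blob [462. 172.] 578 [ 597.3 -345.5] [84.8 47.4] 78.5 z 26.0
blob [386. 226.] 235 [ 453.  -146.8] [46.  35.3] 5.8 z 26.4
[-0.15  0.34  0.51  2.05 -0.23  0.8   0.59]
```

View pics/w2.png

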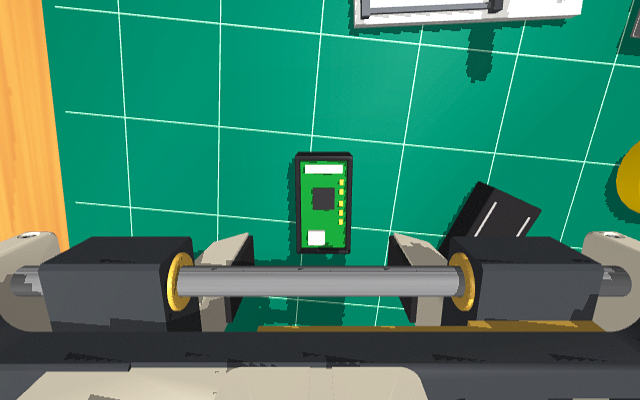

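The module is at (325,200), centred between the fingers. Descend and grip it.

```bash
python3 -m jog '{"linear":[[0,0.3,2],[0,0.3,4],[0,0.3,6],[0,0.3,8],[0,0.3,10],[0,0.3,11.5],[0,0.3,12.3],[0,0.3,12.3]],"rotation":[[-0.004,0,0],[-0.004,0,0],[-0.004,0,0],[-0.004,0,0],[-0.004,0,0],[-0.004,0,0],[-0.004,0,0],[-0.004,0,0]],"claw":[7,7,7,7,7,7,7,7]}' 35
python3 -m jog '{"linear":[[0,0,0],[0,0,0],[0,0,0],[0,0,0],[0,0,0],[0,0,0],[0,0,0],[0,0,0]],"rotation":[[0,0,0],[0,0,0],[0,0,0],[0,0,0],[0,0,0],[0,0,0],[0,0,0],[0,0,0]],"claw":[4,4,4,4,4,4,4,4]}' 35
python3 -m jog '{"linear":[[0,0,-1],[0,0,-3],[0,0,-5],[0,0,-7],[0,0,-9],[0,0,-10],[0,0,-10],[0,0,-10]],"rotation":[[0,0,0],[0,0,0],[0,0,-0.1],[0,0,-0.2],[0,0,-0.3],[0,0,-0.4],[0,0,-0.5],[0,0,-0.6]],"claw":[4,4,4,4,4,4,4,4]}'
python3 -m jog '{"linear":[[0,0,0],[0,0,0],[0,0,0],[0,0,0],[0,0,0],[0,0,0],[0,0,0],[0,0,0]],"rotation":[[0,0,-0.12],[0,0,-0.24],[0,0,-0.36],[0,0,-0.48],[0,0,-0.6],[0,0,-0.72],[0,0,-0.84],[0,0,-0.95]],"claw":[4,4,4,4,4,4,4,4]}'
python3 - <<'E'
from h import *
go([.5144,.0233,.12],97.9)
print(np.round(env.get_obs()['joint_pos'],2))
E
```

```text
time_s: 6.97
position: [0.4579, -0.1692, 0.0191]
orientation: [0.671, 0.741, 0.001, 0.001]
force: [-0.3, -0.6, 0.1]
finger_gap: 0.762
gripper_force: 0.0
time_s: 7.63
position: [0.4581, -0.1705, 0.0204]
orientation: [0.672, 0.741, 0.002, 0.002]
force: [-1.9, 0.5, 7.6]
finger_gap: 0.498
gripper_force: 35.0
time_s: 8.3
position: [0.4577, -0.1707, 0.1213]
orientation: [0.421, 0.907, 0.001, 0.003]
force: [-0.6, 0.6, -1.7]
finger_gap: 0.498
gripper_force: 35.0
time_s: 8.97
position: [0.4571, -0.1708, 0.1204]
orientation: [-0.041, 0.999, -0.0, 0.002]
force: [0.2, -1.6, -1.9]
finger_gap: 0.498
gripper_force: 35.0
t 8.97 pos [ 0.4571 -0.1708  0.1204] gap 45.8 F [ 0.2 -1.6 -1.9] gf 35.0
axes x [-0.997 -0.082 -0.004] y [-0.082  0.997 -0.001] z [ 0.004 -0.    -1.   ]
linear cm [-7.3  18.88  0.06]
rot [-0.001  0.004 -0.056]
[ 0.19  0.35  0.08  2.05 -0.04  0.74  1.94]
```

```bash
python3 -m jog '{"linear":[[-1,2.5,0],[-2,5,0],[-3,7.5,0],[-4,10,0],[-5,12.5,0],[-6,15,0],[-7.3,18.9,0],[-7.3,18.9,0]],"rotation":[[0,0.004,-0.02],[0,0.004,-0.056],[0,0.004,-0.056],[0,0.004,-0.056],[0,0.004,-0.056],[0,0.004,-0.056],[0,0.004,-0.056],[0,0.004,-0.056]],"claw":[4,4,4,4,4,4,4,4]}'
python3 - <<'E'
from h import *
p,P=shot('wrist');cv2.imwrite('pics/w3.png',p[:,:,::-1])
go([.5144,.0233,.034],97.9)
p,P=shot('top')
O=np.array([.5037,.1006]);X=np.array([.9906,.137]);Y=np.array([-.137,.9906])
E
```

```text
time_s: 9.63
position: [0.5176, 0.0321, 0.121]
orientation: [-0.07, 0.998, 0.002, 0.001]
force: [1.2, 2.3, -1.3]
finger_gap: 0.498
gripper_force: 35.0
t 9.68 pos [0.5166 0.0283 0.1207] gap 45.6 F [ 0.  -1.2 -1.3] gf 35.0
axes x [-0.99  -0.139 -0.001] y [-0.139  0.99   0.001] z [ 0.001  0.002 -1.   ]
linear cm [ 0.3  -0.47  8.67]
rot [0.001 0.001 0.001]
```

View pics/w3.png

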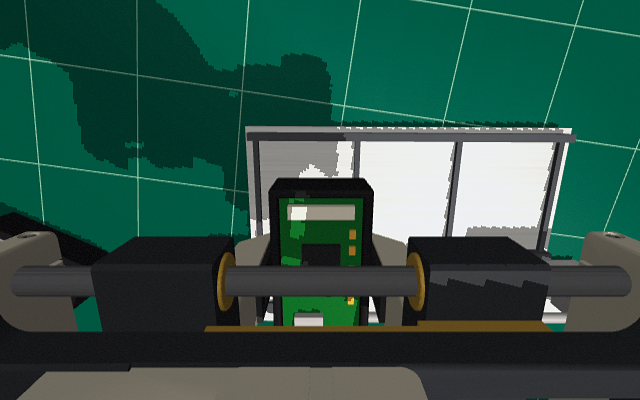

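The held module at (320,250) is aligned with the bay lines, and the left bay lies ahead of it. The arm is still settling, so I correct and come down slowly.

```bash
python3 -m jog '{"linear":[[0.1,-0.2,0.5],[0.3,-0.2,1.5],[0.3,-0.2,2.5],[0.3,-0.2,3.5],[0.3,-0.2,4.5],[0.3,-0.2,5.3],[0.3,-0.2,5.6],[0.3,-0.2,5.6]],"rotation":[[0,0,0],[0,0,0],[0,0,0],[0,0,0],[0,0,0],[0,0,0],[0,0,0],[0,0,0]],"claw":[4,4,4,4,4,4,4,4]}'
python3 -m jog '{"linear":[[0,0,0],[0,0,0],[0,0,0],[0,0,0],[0,0,0],[0,0,0],[0,0,0],[0,0,0]],"rotation":[[0,0,0],[0,0,0],[0,0,0],[0,0,0],[0,0,0],[0,0,0],[0,0,0],[0,0,0]],"claw":[4,4,4,4,4,4,4,4]}'
python3 - <<'E'
from h import *
go([.5144,.0233,.034],97.9)
E
```

```text
time_s: 10.4
position: [0.5124, 0.0209, 0.063]
orientation: [-0.066, 0.998, -0.0, -0.001]
force: [-0.8, 0.1, -1.4]
finger_gap: 0.5
gripper_force: 35.0
time_s: 11.07
position: [0.513, 0.0211, 0.0641]
orientation: [-0.066, 0.998, -0.0, 0.0]
force: [-0.2, -0.9, -1.1]
finger_gap: 0.498
gripper_force: 35.0
t 11.07 pos [0.513  0.0211 0.0641] gap 45.8 F [-0.2 -0.9 -1.1] gf 35.0
axes x [-0.991 -0.132 -0.   ] y [-0.132  0.991 -0.   ] z [ 0. -0. -1.]
linear cm [-0.17  0.2   3.01]
rot [-0.     0.    -0.006]
```

```bash
python3 -m jog '{"linear":[[-0.1,0.1,0.3],[-0.17,0.2,0.8],[-0.17,0.2,1.4],[-0.17,0.2,2],[-0.17,0.2,2.6],[-0.17,0.2,3],[-0.17,0.2,3.1],[-0.17,0.2,3.1]],"rotation":[[0,0,-0.006],[0,0,-0.006],[0,0,-0.006],[0,0,-0.006],[0,0,-0.006],[0,0,-0.006],[0,0,-0.006],[0,0,-0.006]],"claw":[4,4,4,4,4,4,4,4]}'
python3 -m jog '{"linear":[[0,0,0],[0,0,0],[0,0,0],[0,0,0.1],[0,0,0.1],[0,0,0.1],[0,0,0.1],[0,0,0.1]],"rotation":[[0,0,0],[0,0,0],[0,0,0],[0,0,0],[0,0,0],[0,0,0],[0,0,0],[0,0,0]],"claw":[4,4,4,4,4,4,4,4]}'
python3 -c "
from h import *
tcp()"
```

```text
time_s: 11.73
position: [0.5141, 0.0232, 0.0342]
orientation: [-0.069, 0.998, 0.0, -0.0]
force: [-8.8, -1.3, 28.9]
finger_gap: 0.496
gripper_force: 35.0
time_s: 12.4
position: [0.5143, 0.0233, 0.0339]
orientation: [-0.069, 0.998, 0.0, 0.0]
force: [-11.2, -0.2, 37.4]
finger_gap: 0.499
gripper_force: 35.0
t 12.4 pos [0.5143 0.0233 0.0339] gap 45.9 F [-11.2  -0.2  37.4] gf 35.0
axes x [-0.99  -0.138 -0.001] y [-0.138  0.99   0.   ] z [ 0.  0. -1.]
```

```bash
python3 -m jog '{"linear":[[0,0,-0.1],[0,0,-0.15],[0,0,-0.15],[0,0,-0.15],[0,0,-0.15],[0,0,-0.15],[0,0,-0.15],[0,0,-0.15]],"rotation":[[0,0,0],[0,0,0],[0,0,0],[0,0,0],[0,0,0],[0,0,0],[0,0,0],[0,0,0]],"claw":[4,4,4,4.6,5.5,5.6,5.6,5.6]}'
python3 -m jog '{"linear":[[0,0,-1],[0,0,-3],[0,0,-5],[0,0,-7],[0,0,-10],[0,0,-13],[0,0,-16],[0,0,-16]],"rotation":[[0,0,0],[0,0,0],[0,0,0],[0,0,0],[0,0,0],[0,0,0],[0,0,0],[0,0,0]],"claw":[5.6,5.6,5.6,5.6,7,7,7,7]}'
cat >> h.py <<'E'
O=np.array([.5037,.1006]);X=np.array([.9906,.137]);Y=np.array([-.137,.9906])
def bays(P):
    fx=(P[...,:2]-O)@X;fy=(P[...,:2]-O)@Y
    for i,c in enumerate((-.078,0,.078)):
        m=(abs(fx)<.07)&(abs(fy-c)<.036)&(P[...,2]>.03)&(P[...,2]<.06)
        if m.sum()<40: print('bay',i,'empty');continue
        q=np.stack([fx[m],fy[m]],1);A=np.c_[q,np.ones(len(q))];s=np.linalg.lstsq(A,P[...,2][m],rcond=None)[0]
        print('bay',i,m.sum(),*rect(q),'slope',s[:2].round(3),'z',np.percentile(P[...,2][m],[5,50,95]).round(4))
E
python3 - <<'E'
from h import *
tcp();p,P=shot('side');bays(P);modules(p,P)
p,P=shot('wrist');bays(P);cv2.imwrite('pics/w4.png',p[:,:,::-1])
E
```

```text
time_s: 13.07
position: [0.5143, 0.0233, 0.0332]
orientation: [-0.069, 0.998, -0.0, -0.0]
force: [-0.3, -0.7, -0.0]
finger_gap: 0.608
gripper_force: 0.0
time_s: 13.73
position: [0.5173, 0.0236, 0.1997]
orientation: [-0.069, 0.998, 0.0, 0.004]
force: [1.0, 0.7, -1.2]
finger_gap: 0.76
gripper_force: 0.0
t 13.73 pos [0.5173 0.0236 0.1997] gap 70.0 F [ 1.   0.7 -1.2] gf 0.0
axes x [-0.99  -0.137 -0.009] y [-0.137  0.991  0.   ] z [ 0.009  0.001 -1.   ]
bay 0 417 [ 12.8 -76.9] [112.9  52.1] -2.1 slope [0.102 0.091] z [0.0335 0.0455 0.0539]
bay 1 empty
bay 2 empty
blob [392. 197.] 129 [ 728.2 -120.9] [76.2 42.8] -89.7 z 25.7
blob [379. 226.] 376 [ 598.1 -191. ] [88.3 50.3] 71.1 z 32.1
blob [420. 257.] 485 [ 596.2 -347.4] [86.5 50. ] 77.0 z 28.4
bay 0 4410 [  1.  -77.7] [83.4 46. ] 0.4 slope [ 0.115 -0.005] z [0.0382 0.0435 0.0512]
bay 1 empty
bay 2 empty
```

View pics/w4.png

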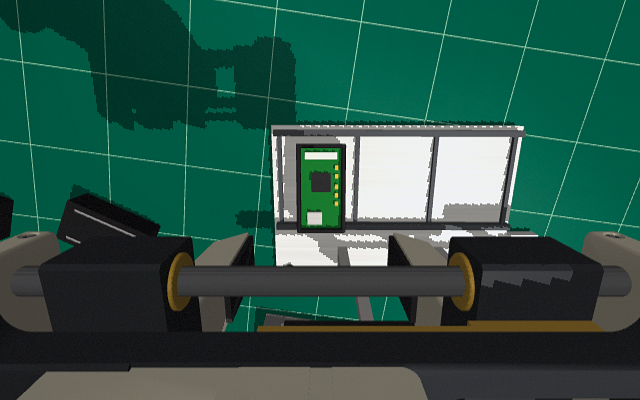

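The far end of the module, at (325,228), sits on the far rail (slope 0.115). I measure the rails in the wrist frame to get the exact shift.

```bash
python3 - <<'E'
from h import *
p,P=shot('wrist');fx=(P[...,:2]-O)@X;fy=(P[...,:2]-O)@Y
for lo,hi,n in((-.065,-.035,'near'),(.035,.06,'far')):
    m=(fx>lo)&(fx<hi)&(abs(fy-.035)<.06)&(P[...,2]>.0185)&(P[...,2]<.027);print(n,m.sum(),np.percentile(fx[m],[2,50,98]),np.median(P[...,2][m]))
for c in(-.039,.039,.117):
    m=(abs(fx)<.03)&(abs(fy-c)<.01)&(P[...,2]>.0148)&(P[...,2]<.02);print('rib',c,m.sum(),np.mean(fy[m]))
m=(abs(fx)<.03)&(fy>0)&(fy<.03);print('floor',np.nanmedian(P[...,2][m]))
bays(P);go([.5143,.0233,.034],97.9)
E
```

```text
near 862 [-0.05097294 -0.04807341 -0.04516283] 0.02228769901409755
far 720 [0.04446316 0.04689177 0.05032871] 0.022162738463584686
rib -0.039 238 -0.04133458525868022
rib 0.039 253 0.03656504811863182
rib 0.117 267 0.11438947275181381
floor 0.25973521690283374
bay 0 4384 [  1.2 -77.7] [82.1 46.2] -0.1 slope [ 0.117 -0.005] z [0.0382 0.0434 0.051 ]
bay 1 empty
bay 2 empty
t 13.88 pos [0.5143 0.0233 0.194 ] gap 70.3 F [ 0.  -0.9 -0.3] gf 0.0
axes x [-0.99  -0.138 -0.001] y [-0.138  0.99   0.   ] z [ 0.001  0.    -1.   ]
linear cm [ 0.02 -0.   16.  ]
rot [0.    0.001 0.   ]
```

```bash
python3 -m jog '{"linear":[[0,0,3],[0,0,6],[0,0,9],[0,0,12],[0,0,14],[0,0,15.5],[0,0,15.9],[0,0,15.9]],"rotation":[[0,0,0],[0,0,0],[0,0,0],[0,0,0],[0,0,0],[0,0,0],[0,0,0],[0,0,0]],"claw":[6.4,6.4,6,5.8,5.8,5.8,5.8,5.8]}' 12
python3 -m jog '{"linear":[[0,0,0],[0,0,0],[0,0,0],[0,0,0],[0.1,0,-0.1],[0.2,-0.1,-0.1],[0.3,-0.15,-0.1],[0.35,-0.15,-0.1]],"rotation":[[0,0,0],[0,0,0],[0,0,0],[0,0,0],[0,0,0],[0,0,0],[0,0,0],[0,0,0]],"claw":[4,4,4,4,4,4,4,4]}' 12
python3 -m jog '{"linear":[[0,0,0],[0,0,0],[0,0,0],[0,0,0],[0,0,0],[0,0,0],[0,0,0],[0,0,0]],"rotation":[[0,0,0],[0,0,0],[0,0,0],[0,0,0],[0,0,0],[0,0,0],[0,0,0],[0,0,0]],"claw":[4,4,4.6,5.8,5.8,5.8,5.8,5.8]}'
python3 -m jog '{"linear":[[0,0,-1],[0,0,-3],[0,0,-5],[0,0,-7],[0,0,-10],[0,0,-13],[0,0,-16],[0,0,-16]],"rotation":[[0,0,0],[0,0,0],[0,0,0],[0,0,0],[0,0,0],[0,0,0],[0,0,0],[0,0,0]],"claw":[5.6,5.6,5.6,5.6,7,7,7,7]}'
python3 - <<'E'
from h import *
p,P=shot('wrist');bays(P)
print(np.round(env.get_obs()['joint_pos'],2));go([.5973,-.3455,.20],-11.8)
p,P=shot('top');modules(p,P)
E
```

```text
time_s: 14.55
position: [0.5127, 0.0231, 0.0328]
orientation: [-0.069, 0.998, -0.0, -0.002]
force: [-0.3, 0.3, 0.3]
finger_gap: 0.635
gripper_force: 0.0
time_s: 15.22
position: [0.5109, 0.0211, 0.0356]
orientation: [-0.069, 0.998, -0.0, -0.0]
force: [0.4, -0.5, -1.0]
finger_gap: 0.499
gripper_force: 12.0
time_s: 15.88
position: [0.5113, 0.0213, 0.0356]
orientation: [-0.069, 0.998, 0.0, 0.0]
force: [-0.4, 0.3, -0.3]
finger_gap: 0.631
gripper_force: 0.0
time_s: 16.55
position: [0.514, 0.0216, 0.2018]
orientation: [-0.069, 0.998, 0.0, 0.005]
force: [0.5, -0.2, -0.0]
finger_gap: 0.757
gripper_force: 0.0
bay 0 4094 [ -0.  -79.1] [84.3 46. ] -0.0 slope [-0.005 -0.003] z [0.0361 0.0381 0.0428]
bay 1 empty
bay 2 empty
[-0.17  0.29  0.03  1.9  -0.01  0.95  1.57]
t 16.6 pos [0.5131 0.0216 0.1992] gap 70.4 F [-0.3  0.9 -0.6] gf 0.0
axes x [-0.99  -0.138 -0.007] y [-0.138  0.99   0.   ] z [ 0.007  0.001 -1.   ]
linear cm [ -3.29 -37.52  -0.06]
rot [-0.004  0.006 -1.227]
blob [375. 122.] 167 [ 730.2 -118.9] [74.2 38.3] 88.6 z 24.1
blob [402. 170.] 577 [ 599.4 -189.1] [84.3 46.3] 70.8 z 29.5
blob [462. 172.] 578 [ 596.9 -346. ] [85.7 47.9] 78.0 z 25.8
```

Bay0 is done and flat. Next comes the face-up module at the right.

```bash
python3 -m jog '{"linear":[[-0.2,-2.6,0],[-0.4,-5.2,0],[-0.6,-7.8,0],[-0.8,-10.4,0],[-1,-13,0],[-1.3,-15.6,0],[-1.6,-18.8,0],[-1.6,-18.8,0]],"rotation":[[0,0,0.12],[0,0,0.24],[0,0,0.36],[0,0,0.48],[0,0,0.6],[0,0,0.72],[0,0,0.84],[0,0,0.96]],"claw":[7,7,7,7,7,7,7,7]}'
python3 -m jog '{"linear":[[-2.5,-1.4,0],[-5,-2.8,0],[-7.5,-4.2,0],[-10,-5.6,0],[-12.5,-7,0],[-14.5,-8.2,0],[-16.3,-9.3,0],[-16.3,-9.3,0]],"rotation":[[0,0,0.12],[0,0,0.24],[0,0,0.36],[0,0,0.48],[0,0,0.6],[0,0,0.72],[0,0,0.84],[0,0,0.95]],"claw":[6.5,6.5,6.5,6.5,6.5,6.5,6.5,6.5]}'
python3 -m jog '{"linear":[[0,0,0],[0,0,0],[0,0,0],[0,0,0],[0,0,0],[0,0,0],[0,0,0],[0,0,0]],"rotation":[[0,0,0],[0,0,0],[0,0,0],[0,0,0],[0,0,0],[0,0,0],[0,0,0],[0,0,0]],"claw":[6.5,6.5,6.5,6.5,6.5,6.5,6.5,6.5]}'
python3 - <<'E'
from h import *
go([.597,-.346,.018],-12)
p,P=shot('wrist');modules(p,P)
print(np.round(env.get_obs()['joint_pos'],2))
E
```

```text
time_s: 17.32
position: [0.5522, -0.1698, 0.1946]
orientation: [0.405, 0.914, -0.002, 0.0]
force: [-0.1, -0.9, 0.1]
finger_gap: 0.762
gripper_force: 0.0
time_s: 17.98
position: [0.594, -0.3503, 0.1939]
orientation: [0.778, 0.628, -0.002, 0.0]
force: [-1.2, 0.1, -0.4]
finger_gap: 0.71
gripper_force: 0.0
time_s: 18.65
position: [0.5958, -0.3452, 0.1957]
orientation: [0.774, 0.633, 0.0, 0.0]
force: [0.6, -1.3, 0.1]
finger_gap: 0.71
gripper_force: 0.0
t 18.65 pos [ 0.5958 -0.3452  0.1957] gap 65.3 F [ 0.6 -1.3  0.1] gf 0.0
axes x [0.199 0.98  0.   ] y [ 0.98  -0.199  0.   ] z [ 0.  0. -1.]
linear cm [-0.05  0.12 17.77]
rot [ 0.    -0.     0.009]
blob [289.  34.] 3726 [ 595.8 -204.1] [57.9 46.3] 71.2 z 30.3
blob [469. 154.] 237 [ 743.7 -343. ] [21.7 12.5] 87.8 z 23.7
blob [323. 188.] 3906 [ 597.5 -347.9] [83.3 46. ] 78.4 z 26.1
blob [ 32. 186.] 143 [ 319.1 -286.3] [64.9  2.5] 25.0 z 30.6
blob [ 57. 211.] 136 [ 333.6 -315.1] [63.4  2.7] 24.9 z 30.7
[ 0.11  0.61  0.55  1.48 -0.34  1.14  0.53]
```

```bash
python3 -m jog '{"linear":[[-0.19,0.2,3],[-0.19,0.2,6],[-0.19,0.2,9],[-0.19,0.2,12],[-0.19,0.2,14.5],[-0.19,0.2,16.5],[-0.19,0.2,17.7],[-0.19,0.2,17.7]],"rotation":[[0,0,0.005],[0,0,0.005],[0,0,0.005],[0,0,0.005],[0,0,0.005],[0,0,0.005],[0,0,0.005],[0,0,0.005]],"claw":[6.5,6.5,6.5,6.5,6.5,6.5,6.5,6.5]}' 35
python3 -m jog '{"linear":[[0,0,0],[0,0,0],[0,0,0],[0,0,0],[0,0,0],[0,0,0],[0,0,0],[0,0,0]],"rotation":[[0,0,0],[0,0,0],[0,0,0],[0,0,0],[0,0,0],[0,0,0],[0,0,0],[0,0,0]],"claw":[6.5,4,4,4,4,4,4,4]}' 35
python3 -c "
from h import *
tcp()"
python3 -m jog '{"linear":[[0,0,-1],[0,0,-3],[0,0,-5.5],[0,0,-8],[0,0,-10],[0,0,-11],[0,0,-11],[0,0,-11]],"rotation":[[0,0,0],[0,0,0],[0,0,-0.1],[0,0,-0.2],[0,0,-0.3],[0,0,-0.4],[0,0,-0.5],[0,0,-0.6]],"claw":[4,4,4,4,4,4,4,4]}'
python3 -c "
from h import *
go([.5006,.0986,.13],97.9)"
```

```text
time_s: 19.37
position: [0.5959, -0.3467, 0.0158]
orientation: [0.776, 0.631, -0.001, -0.002]
force: [0.2, 0.1, -0.4]
finger_gap: 0.704
gripper_force: 0.0
time_s: 20.03
position: [0.598, -0.348, 0.0198]
orientation: [0.776, 0.631, 0.0, 0.001]
force: [-1.3, 0.9, 7.1]
finger_gap: 0.501
gripper_force: 35.0
t 20.03 pos [ 0.598  -0.348   0.0198] gap 46.1 F [-1.3  0.9  7.1] gf 35.0
axes x [ 0.205  0.979 -0.   ] y [ 0.979 -0.205  0.002] z [ 0.002 -0.001 -1.   ]
time_s: 20.7
position: [0.5977, -0.348, 0.1305]
orientation: [0.553, 0.833, 0.0, 0.001]
force: [0.8, -0.3, -3.0]
finger_gap: 0.499
gripper_force: 35.0
t 20.7 pos [ 0.5977 -0.348   0.1305] gap 45.9 F [ 0.8 -0.3 -3. ] gf 35.0
axes x [-0.388  0.922 -0.002] y [0.922 0.388 0.001] z [ 0.002 -0.001 -1.   ]
linear cm [ 4.493e+01  8.390e+00 -2.000e-02]
rot [-0.     0.002 -1.31 ]
```

```bash
python3 -m jog '{"linear":[[1.5,0.3,0],[4.5,0.9,0],[7.5,1.4,0],[10.5,2,0],[13.5,2.5,0],[16.5,3.1,0],[19.5,3.6,0],[22.5,4.2,0]],"rotation":[[0,0,-0.06],[0,0,-0.14],[0,0,-0.22],[0,0,-0.3],[0,0,-0.39],[0,0,-0.48],[0,0,-0.57],[0,0,-0.66]],"claw":[4,4,4,4,4,4,4,4]}'
python3 -m jog '{"linear":[[2,2.3,0],[4,4.6,0],[6,6.9,0],[8,9.1,0],[10,11.3,0],[12,13.5,0],[13.7,15.5,0],[15.1,17.05,0]],"rotation":[[0,0,-0.09],[0,0,-0.18],[0,0,-0.27],[0,0,-0.36],[0,0,-0.45],[0,0,-0.53],[0,0,-0.6],[0,0,-0.65]],"claw":[4,4,4,4,4,4,4,4]}'
python3 -m jog '{"linear":[[0,0,0],[0,0,0],[0,0,0],[0,0,0],[0,0,0],[0,0,0],[0,0,0],[0,0,0]],"rotation":[[0,0,0],[0,0,0],[0,0,0],[0,0,0],[0,0,0],[0,0,0],[0,0,0],[0,0,0]],"claw":[4,4,4,4,4,4,4,4]}'
cat >> h.py <<'E'
def held(P,p):
    "held module top face in fixture frame + rails"
    z=env.get_obs()['position'][2];fx=(P[...,:2]-O)@X;fy=(P[...,:2]-O)@Y
    m=(P[...,2]>z-.02)&(P[...,2]<z+.016)&(np.hypot(fx,fy-0)<.2)
    t=(np.array(env.get_obs()['position'][:2])-O)@np.stack([X,Y],1)
    m&=(abs(fx-t[0])<.06)&(abs(fy-t[1])<.0215)
    q=np.stack([fx[m],fy[m]],1)*1000;print('tcp f',(t*1000).round(1),'held fx 1-99%',np.percentile(q[:,0],[1,99]).round(1),m.sum())
    for lo,hi,n in((-.065,-.035,'near'),(.035,.06,'far')):
        m=(fx>lo)&(fx<hi)&(abs(fy)<.12)&(P[...,2]>.0185)&(P[...,2]<.027);print(n,m.sum(),np.percentile(fx[m]*1000,[2,50,98]).round(1))
    for c in(-.117,-.039,.039,.117):
        m=(abs(fx)<.03)&(abs(fy-c)<.01)&(P[...,2]>.0148)&(P[...,2]<.02);print('rib',c,m.sum(),(np.mean(fy[m])*1000).round(1))
E
python3 - <<'E'
from h import *
p,P=shot('wrist');held(P,p);go([.5006,.0986,.0335],97.9)
E
```

```text
time_s: 21.37
position: [0.549, -0.1227, 0.1292]
orientation: [0.254, 0.967, -0.0, 0.0]
force: [0.7, 0.5, -2.3]
finger_gap: 0.497
gripper_force: 35.0
time_s: 22.03
position: [0.5022, 0.1012, 0.1293]
orientation: [-0.069, 0.998, 0.0, 0.0]
force: [-0.2, -0.2, -2.4]
finger_gap: 0.499
gripper_force: 35.0
time_s: 22.7
position: [0.5028, 0.0987, 0.1285]
orientation: [-0.066, 0.998, -0.0, -0.0]
force: [-0.1, 0.1, -1.2]
finger_gap: 0.499
gripper_force: 35.0
tcp f [-1.1 -1.6] held fx 1-99% [-41.6  30.6] 11669
near 2660 [-51.6 -48.4 -42.1]Traceback (most recent call last):
  File "<stdin>", line 2, in <module>
  File "h.py", line 54, in held
    m=(fx>lo)&(fx<hi)&(abs(fy)<.12)&(P[...,2]>.0185)&(P[...,2]<.027);print(n,m.sum(),np.percentile(fx[m]*1000,[2,50,98]).round(1))
                                                                                     ~~~~~~~~~~~~~^^^^^^^^^^^^^^^^^^^^^^
    return _quantile_unchecked(
        a, q, axis, out, overwrite_input, method, keepdims, weights)
    return _ureduce(a,
                    func=_quantile_ureduce_func,
    ...<5 lines>...
                    overwrite_input=overwrite_input,
                    method=method)
    r = func(a, **kwargs)
    result = _quantile(arr,
                       quantiles=q,
    ...<2 lines>...
                       out=out,
                       weights=wgt)
    slices_having_nans = np.isnan(arr[-1, ...])
                                  ~~~^^^^^^^^^
IndexError: index -1 is out of bounds for axis 0 with size 0
```

```bash
python3 -m jog '{"linear":[[0.1,0,1],[0.12,0,2.5],[0.12,0,4],[0.12,0,5.5],[0.12,0,7],[0.12,0,8],[0.12,0,8.8],[0.12,0,9.3]],"rotation":[[0,0,-0.006],[0,0,-0.006],[0,0,-0.006],[0,0,-0.006],[0,0,-0.006],[0,0,-0.006],[0,0,-0.006],[0,0,-0.006]],"claw":[4,4,4,4,4,4,4,4]}'
python3 -m jog '{"linear":[[0,0,0],[0,0,0],[0,0,0],[0,0,0],[0,0,0],[0,0,0],[0,0,0],[0,0,0]],"rotation":[[0,0,0],[0,0,0],[0,0,0],[0,0,0],[0,0,0],[0,0,0],[0,0,0],[0,0,0]],"claw":[4,4,4,4,4,4,4,4]}'
python3 -c "
from h import *
go([.5017,.0987,.0325],97.9)"
```

```text
time_s: 23.42
position: [0.5011, 0.0988, 0.0344]
orientation: [-0.07, 0.998, -0.0, -0.001]
force: [-0.0, 1.1, -1.7]
finger_gap: 0.498
gripper_force: 35.0
time_s: 24.08
position: [0.5017, 0.099, 0.0357]
orientation: [-0.07, 0.998, 0.0, 0.0]
force: [-0.4, -0.4, -1.7]
finger_gap: 0.495
gripper_force: 35.0
t 24.08 pos [0.5017 0.099  0.0357] gap 45.5 F [-0.4 -0.4 -1.7] gf 35.0
axes x [-0.99  -0.139 -0.   ] y [-0.139  0.99   0.   ] z [ 0.  0. -1.]
linear cm [ 0.   -0.03  0.32]
rot [0.    0.    0.001]
```

No contact at z = .0357, which is below the rail tops, so it is between the rails. Lower, release and retreat.

```bash
python3 -m jog '{"linear":[[0,0,0.1],[0,0,0.2],[0,0,0.3],[0,0,0.3],[0,0,0.3],[0,0,0.3],[0,0,0.3],[0,0,0.3]],"rotation":[[0,0,0],[0,0,0],[0,0,0],[0,0,0],[0,0,0],[0,0,0],[0,0,0],[0,0,0]],"claw":[4,4,4,4,4.6,5.6,5.6,5.6]}'
python3 -m jog '{"linear":[[0,0,-1],[0,0,-3],[0,0,-5],[0,0,-7],[0,0,-10],[0,0,-13],[0,0,-16],[0,0,-16]],"rotation":[[0,0,0],[0,0,0],[0,0,0],[0,0,0],[0,0,0],[0,0,0],[0,0,0],[0,0,0]],"claw":[5.6,5.6,5.6,5.6,7,7,7,7]}'
python3 - <<'E'
from h import *
p,P=shot('wrist');bays(P)
go([.5994,-.1891,.195],-19)
p,P=shot('top');modules(p,P)
print(np.round(env.get_obs()['joint_pos'],2))
E
```

```text
time_s: 24.75
position: [0.5017, 0.099, 0.0327]
orientation: [-0.069, 0.998, 0.0, 0.0]
force: [0.5, -0.2, 0.7]
finger_gap: 0.605
gripper_force: 0.0
time_s: 25.42
position: [0.5044, 0.0997, 0.1989]
orientation: [-0.069, 0.998, 0.001, 0.005]
force: [1.8, 0.0, -0.2]
finger_gap: 0.757
gripper_force: 0.0
bay 0 4377 [ -0.2 -79. ] [84.3 46.6] 0.2 slope [-0.003 -0.016] z [0.036  0.0383 0.043 ]
bay 1 4189 [-1. -1.] [84.1 46.1] 0.2 slope [-0.005 -0.004] z [0.0361 0.038  0.0428]
bay 2 empty
t 25.47 pos [0.5035 0.0994 0.1963] gap 69.9 F [-0.6 -0.4 -0.1] gf 0.0
axes x [-0.99  -0.139 -0.007] y [-0.139  0.99   0.001] z [ 0.006  0.002 -1.   ]
linear cm [ -5.5  -29.91   0.14]
rot [-0.003  0.007 -1.1  ]
blob [375. 122.] 171 [ 729.8 -119.6] [73.9 38.7] -88.8 z 24.0
blob [402. 170.] 584 [ 599.4 -188.9] [84.  46.9] 70.7 z 29.4
[-0.28  0.3  -0.03  1.9   0.01  0.94  1.4 ]
```

Bays 0 and 1 are filled and flat. The face-down module needs two 90° end-stand turns, so I fit a kinematic model to the logged states to see which tilts the arm can reach.

```bash
cat > kin.py <<'E'
from h import *
from scipy.optimize import least_squares
LO=np.array([-2.62,-.44,-1.27,.08,-1.32,.12,-2.74]);HI=np.array([2.62,2.09,1.32,2.57,4.46,2,2.74])
def fk(q,L,s=-1):
    d,a,b,c,e1,e2=L;p=np.array([0,0,d]);r=R.from_euler('z',s*q[0])*R.from_euler('y',q[1])
    p=p+r.apply([e1,0,a]);r=r*R.from_euler('z',s*q[2])*R.from_euler('y',q[3])
    p=p+r.apply([e2,0,b]);r=r*R.from_euler('z',s*q[4])*R.from_euler('y',q[5])
    p=p+r.apply([0,0,c]);return p,r*R.from_euler('z',s*q[6])
E
python3 - <<'E'
from kin import *
D=[([-1.3,.434,.025,1.573,-.012,1.134,-.075],[.2281,.5814,.237],[.18586,.98258,0,0]),
([-.78,.47,.37,1.55,-.18,1.16,-.24],[.5761,.2788,.2432],None),
([-.15,.34,.51,2.05,-.23,.8,.59],[.4531,-.1711,.1412],None),
([.19,.35,.08,2.05,-.04,.74,1.94],[.4571,-.1708,.1204],None),
([-.17,.29,.03,1.9,-.01,.95,1.57],[.5131,.0216,.1992],None),
([.11,.61,.55,1.48,-.34,1.14,.53],[.5958,-.3452,.1957],None)]
o=env.get_obs();D.append((o['joint_pos'],o['position'],o['orientation']))
for s in(1,-1):
    f=lambda L:np.concatenate([(fk(q,L,s)[0]-p)*1000 for q,p,_ in D])
    r=least_squares(f,[.3,.4,.4,.2,0,0]);print(s,r.x.round(4),np.abs(r.fun).max(),r.fun.round(1))
    for q,p,w in(D[0],D[-1]): print((fk(q,r.x,s)[1].inv()*R.from_quat(w)).as_rotvec().round(3))
E
```

```text
1 [-0.2206  0.1817 -0.3253  0.8423 -0.1292 -1.0601] 692.5115312136779 [-2.059e+02 -6.925e+02  1.750e+01 -5.576e+02 -4.759e+02 -1.000e-01
  2.800e+01  1.988e+02 -1.980e+01  3.550e+01  2.824e+02 -1.220e+01
 -2.369e+02 -6.750e+01  1.000e+00 -2.744e+02  1.595e+02  1.070e+01
 -2.208e+02 -1.806e+02  2.900e+00]
[-0.001  0.    -0.823]
[-0.002  0.002 -1.849]
-1 [ 2.5335  0.4587  0.5254  2.4362 -0.0144  0.0558] 56.01636284713188 [-46.6  26.4  10.  -17.5  12.4   7.3  -7.8  16.3  -9.9  -8.9  47.1 -11.9
  -1.   50.5  -8.6   4.5   1.9  21.4  -5.2  56.   -8.3]
[1.000e-03 0.000e+00 1.571e+00]
[0.    0.    1.571]
```

```bash
cat > log.py <<'E'
from workcell import env
import json
o=env.get_obs();open('q.jsonl','a').write(json.dumps([list(map(float,o[k])) for k in('joint_pos','position','orientation')])+'\n');print([round(float(x),2) for x in o['joint_pos']],[round(float(x),3) for x in o['position']])
E
python3 log.py
python3 -m jog '{"linear":[[0,-3,-1],[0,-6,-2],[0,-9,-4],[0,-12,-6],[0,-15,-8],[0,-18,-9],[0,-21,-10],[0,-24,-10]],"rotation":[[0,0,0],[0,0,0],[0,0,0],[0,0,0],[0,0,0],[0,0,0],[0,0,0],[0,0,0]],"claw":[7,7,7,7,7,7,7,7]}'
python3 log.py
for i in 1 2; do python3 -m jog '{"linear":[[0,0,0],[0,0,0],[0,0,0],[0,0,0],[0,0,0],[0,0,0],[0,0,0],[0,0,0]],"rotation":[[0,0.1,0],[0,0.2,0],[0,0.3,0],[0,0.4,0],[0,0.4,0],[0,0.4,0],[0,0.4,0],[0,0.4,0]],"claw":[7,7,7,7,7,7,7,7]}' >/dev/null; python3 log.py; done
for i in 1 2; do python3 -m jog '{"linear":[[0,0,0],[0,0,0],[0,0,0],[0,0,0],[0,0,0],[0,0,0],[0,0,0],[0,0,0]],"rotation":[[0,-0.1,0],[0,-0.2,0],[0,-0.3,0],[0,-0.4,0],[0,-0.5,0],[0,-0.6,0],[0,-0.7,0],[0,-0.8,0]],"claw":[7,7,7,7,7,7,7,7]}' >/dev/null; python3 log.py; done
python3 -m jog '{"linear":[[0,0,0],[0,0,0],[0,0,0],[0,0,0],[0,0,0],[0,0,0],[0,0,0],[0,0,0]],"rotation":[[0.1,0,0],[0.2,0,0],[0.3,0,0],[0.4,0,0],[0.5,0,0],[0.6,0,0],[0.6,0,0],[0.6,0,0]],"claw":[7,7,7,7,7,7,7,7]}' >/dev/null; python3 log.py
python3 - <<'E'
from kin import *
import json
D=[json.loads(l) for l in open('q.jsonl')]
z=lambda a:R.from_euler('z',-a);yy=lambda a:R.from_euler('y',a)
D.append([[-1.3,.434,.025,1.573,-.012,1.134,-.075],[.2281,.5814,.237],[.18586,.98258,0,0]])
def fk2(q,L):
    L=np.reshape(L,(4,3));r=z(q[0]);p=r.apply(L[0]);r=r*yy(q[1])*z(q[2]);p=p+r.apply(L[1]);r=r*yy(q[3])*z(q[4]);p=p+r.apply(L[2]);r=r*yy(q[5])*z(q[6]);p=p+r.apply(L[3]);return p,r
f=lambda L:np.concatenate([(fk2(q,L)[0]-p)*1000 for q,p,_ in D]+[(np.array(L)-x0)*1])
x0=np.array([0,0,.3,0,0,.4,0,0,.4,0,0,.25])
r=least_squares(f,x0);print(r.x.reshape(4,3).round(4),np.abs(r.fun[:-12]).max())
for q,p,w in D: print((fk2(q,r.x)[1].inv()*R.from_quat(w)).as_rotvec().round(3))
E
```

```text
[-0.28, 0.3, -0.03, 1.9, 0.01, 0.94, 1.4] [0.502, 0.099, 0.194]
time_s: 26.18
position: [0.5351, -0.1403, 0.2935]
orientation: [-0.069, 0.998, -0.0, 0.001]
force: [1.2, 0.4, 0.0]
finger_gap: 0.756
gripper_force: 0.0
[0.08, 0.27, 0.11, 1.67, -0.03, 1.19, 1.9] [0.535, -0.14, 0.294]
[0.02, 0.51, 0.14, 1.38, 0.04, 1.63, 1.85] [0.534, -0.139, 0.293]
[-0.24, 0.83, 0.66, 1.16, -0.09, 2.0, 2.12] [0.534, -0.139, 0.292]
[-0.35, 0.29, 0.67, 1.72, -0.2, 1.19, 2.08] [0.534, -0.139, 0.294]
[-0.57, -0.1, 0.91, 2.28, -0.73, 0.36, 2.69] [0.532, -0.141, 0.3]
[0.02, -0.06, 0.04, 2.28, 0.55, 0.29, 1.21] [0.521, -0.141, 0.29]
[[-3.000e-04 -3.610e-02  2.722e-01]
 [-4.000e-04 -1.680e-02  5.578e-01]
 [ 1.000e-04 -3.000e-04  4.280e-01]
 [ 1.000e-04 -4.000e-04  3.597e-01]] 0.9839237619993502
[0.    0.    1.571]
[-0.     0.     1.571]
[0.    0.    1.571]
[ 0.    -0.     1.571]
[0.    0.    1.571]
[0.    0.    1.571]
[0.    0.    1.571]
[1.000e-03 0.000e+00 1.571e+00]
```

```bash
cat >> kin.py <<'E'
LL=np.array([[-.0003,-.0361,.2722],[-.0004,-.0168,.5578],[.0001,-.0003,.4280],[.0001,-.0004,.3597]])
_z=lambda a:R.from_euler('z',-a)
_y=lambda a:R.from_euler('y',a)
def fk2(q):
    r=_z(q[0]);p=r.apply(LL[0]);r=r*_y(q[1])*_z(q[2]);p=p+r.apply(LL[1]);r=r*_y(q[3])*_z(q[4]);p=p+r.apply(LL[2]);r=r*_y(q[5])*_z(q[6]);p=p+r.apply(LL[3]);return p,r*R.from_euler('z',np.pi/2)
M=.03
def ik(p,r,q0):
    q0=np.clip(q0,LO+M+.01,HI-M-.01)
    f=lambda q:np.r_[(fk2(q)[0]-p)*10,(fk2(q)[1].inv()*r).as_rotvec()*3,(q-q0)*1e-3]
    s=least_squares(f,q0,bounds=(LO+M,HI-M),max_nfev=60)
    return s.x,np.abs(s.fun[:6]).max()
def tool(yaw,beta,th):
    "tool down with y at yaw, then tilted by th so z leans towards azimuth beta (rad)"
    y=np.array([np.cos(yaw),np.sin(yaw),0]);zz=np.array([0,0,-1.]);m=R.from_matrix(np.stack([np.cross(y,zz),y,zz],1))
    ax=np.cross(zz,[np.cos(beta),np.sin(beta),0]);return R.from_rotvec(ax*th)*m
E
cat > scan.py <<'E'
from kin import *
q0=np.array([.1,.4,.1,1.9,0,.9,1.0])
for rad in(.5,.6,.7):
  for az in(-20,):
    a=np.radians(az);p=[rad*np.cos(a),rad*np.sin(a),.05]
    for rel in(0,45,90,135,180,225,270,315):     # tilt azimuth relative to radial
        b=a+np.radians(rel);out=[]
        for sgn in(1,-1):                        # tool x = +-beta
            yaw=b-sgn*np.pi/2;q=None
            for q7 in(1.5,0,-1.5):
                s=q0.copy();s[6]=q7;qq,e=ik(p,tool(yaw,b,0),s)
                if e<.01 and (q is None or abs(qq[6])<abs(q[6])):q=qq
            if q is None: out.append(None);continue
            mx=0
            for th in range(10,95,10):
                qq,e=ik(p,tool(yaw,b,np.radians(th)),q)
                if e>.02: break
                mx=th;q=qq
            out.append(mx)
        print(rad,rel,'maxtilt x=+b,x=-b',out)
E
time python3 scan.py
```

```text
0.5 0 maxtilt x=+b,x=-b [10, 30]
0.5 45 maxtilt x=+b,x=-b [30, 60]
0.5 90 maxtilt x=+b,x=-b [90, 20]
0.5 135 maxtilt x=+b,x=-b [90, 90]
0.5 180 maxtilt x=+b,x=-b [60, 60]
0.5 225 maxtilt x=+b,x=-b [90, 90]
0.5 270 maxtilt x=+b,x=-b [90, 90]
0.5 315 maxtilt x=+b,x=-b [30, 90]
0.6 0 maxtilt x=+b,x=-b [20, 60]
0.6 45 maxtilt x=+b,x=-b [40, 60]
0.6 90 maxtilt x=+b,x=-b [90, 20]
0.6 135 maxtilt x=+b,x=-b [70, 70]
0.6 180 maxtilt x=+b,x=-b [50, 50]
0.6 225 maxtilt x=+b,x=-b [70, 70]
0.6 270 maxtilt x=+b,x=-b [90, 90]
0.6 315 maxtilt x=+b,x=-b [40, 90]
0.7 0 maxtilt x=+b,x=-b [20, 90]
0.7 45 maxtilt x=+b,x=-b [50, 50]
0.7 90 maxtilt x=+b,x=-b [90, 20]
0.7 135 maxtilt x=+b,x=-b [50, 50]
0.7 180 maxtilt x=+b,x=-b [40, 40]
0.7 225 maxtilt x=+b,x=-b [50, 50]
0.7 270 maxtilt x=+b,x=-b [90, 90]
0.7 315 maxtilt x=+b,x=-b [50, 90]
real	1m28.703s
user	1m29.147s
sys	0m0.109s
```

The scan says tilting sideways is free to about 90° both ways when tool x points left, which is how the module already lies. So I can flip it in place. First I go upright above it.

```bash
cat >> h.py <<'E'
def to(target,yaw,tilt=0):
    "tilt deg about tool y (+ = towards tool x)"
    p,r=tcp();y=np.radians(yaw);y=np.array([np.cos(y),np.sin(y),0]);z=np.array([0,0,-1.])
    m=R.from_matrix(np.stack([np.cross(y,z),y,z],1))*R.from_rotvec([0,np.radians(tilt),0])
    print('linear cm',np.round(r.inv().apply(np.array(target)-p)*100,2),'rot',(r.inv()*m).as_rotvec().round(3),'then-frame linear',np.round(m.inv().apply(np.array(target)-p)*100,2))
E
python3 -c "
from h import *
to([.5994,-.1889,.22],-19.3)"
```

```text
t 29.52 pos [ 0.5214 -0.1414  0.2897] gap 70.4 F [ 0.3  0.1 -0.8] gf 0.0
axes x [-0.799 -0.105 -0.592] y [ 0.029  0.977 -0.213] z [ 0.601 -0.187 -0.777]
linear cm [-1.6  -2.93 11.  ] rot [0.47  0.644 1.864] then-frame linear [-1.9   8.93  6.97]
```

```bash
for i in 1 2 3; do python3 -m jog '{"linear":[[0,0,0],[0,0,0],[0,0,0],[0,0,0],[0,0,0],[0,0,0],[0,0,0],[0,0,0]],"rotation":[[0.022,0.031,0.089],[0.045,0.062,0.178],[0.067,0.092,0.266],[0.09,0.123,0.355],[0.112,0.153,0.444],[0.135,0.184,0.533],[0.157,0.215,0.621],[0.157,0.215,0.621]],"claw":[7,7,7,7,7,7,7,7]}' >/dev/null; done
python3 -m jog '{"linear":[[-0.3,1.5,1],[-0.7,3,2],[-1,4.5,3.5],[-1.4,6,5],[-1.9,7.5,6],[-1.9,8.9,7],[-1.9,8.9,7],[-1.9,8.9,7]],"rotation":[[0,0,0],[0,0,0],[0,0,0],[0,0,0],[0,0,0],[0,0,0],[0,0,0],[0,0,0]],"claw":[7,7,7,7,7,7,7,7]}'
cat > plan.py <<'E'
import sys
from kin import *
q=np.array(env.get_obs()['joint_pos'])
yaw=np.radians(-19.3);b=yaw+np.pi/2
c=np.array([.5994,-.1889])
def seq(name,l,z,tilts,q):
    p=np.r_[c+l*np.array([np.cos(b),np.sin(b)]),z]
    for t in tilts:
        q,e=ik(p,tool(yaw,b,np.radians(t)),q);print(name,t,'err',round(e,4),q.round(2))
    return q
q=seq('up',.005,.15,[-20,-40],q);q=seq('down',.005,.02,[-40],q);q=seq('lift',.005,.12,[-40,-20,0,20,50],q);q=seq('stand',.005,.047,[50],q)
E
python3 - <<'E'
from h import *
to([.5994,-.1889,.22],-19.3)
p,P=shot('wrist');modules(p,P)
E
python3 plan.py
```

```text
time_s: 32.18
position: [0.599, -0.1878, 0.2172]
orientation: [0.814, 0.581, -0.002, -0.002]
force: [-0.1, -0.7, 0.2]
finger_gap: 0.764
gripper_force: 0.0
t 32.18 pos [ 0.599  -0.1878  0.2172] gap 70.3 F [-0.1 -0.7  0.2] gf 0.0
axes x [ 0.324  0.946 -0.002] y [ 0.946 -0.324 -0.005] z [-0.006  0.    -1.   ]
linear cm [-0.09  0.07 -0.28] rot [-0.005  0.002  0.007] then-frame linear [-0.09  0.08 -0.28]
blob [425.  76.] 1476 [ 730.6 -122.9] [75.  38.6] -89.8 z 24.3
blob [145.  68.] 68 [472.6 -24.7] [8.5 6.4] -85.5 z 22.1
blob [323. 184.] 3474 [ 599.8 -191.7] [84.3 46.1] 71.1 z 30.4
up -20 err 0.0 [-0.15  0.58  0.27  1.66  0.23  1.03 -0.38]
up -40 err 0.0 [-0.37  0.71  0.39  1.62  0.43  1.16 -0.6 ]
down -40 err 0.0 [-0.34  0.88  0.35  1.67  0.44  0.98 -0.73]
lift -40 err 0.0 [-0.35  0.74  0.36  1.64  0.44  1.12 -0.65]
lift -20 err 0.0 [-0.13  0.61  0.23  1.68  0.25  0.98 -0.42]
lift 0 err 0.0 [ 0.18  0.55  0.05  1.7  -0.03  0.89 -0.09]
lift 20 err 0.0 [ 0.51  0.59 -0.15  1.68 -0.34  0.92  0.26]
lift 50 err 0.0 [ 0.88  0.81 -0.39  1.61 -0.65  1.09  0.64]
stand 50 err 0.0 [ 0.88  0.92 -0.38  1.63 -0.65  1.01  0.72]
```

```bash
python3 -m jog '{"linear":[[0,0,0],[0,0,0],[0,0,0],[0,0,0],[0,0,0],[0,0,0],[0,0,0],[0,0,0]],"rotation":[[0,-0.1,0],[0,-0.2,0],[0,-0.3,0],[0,-0.4,0],[0,-0.5,0],[0,-0.6,0],[-0.005,-0.697,0.007],[-0.005,-0.697,0.007]],"claw":[6.5,6.5,6.5,6.5,6.5,6.5,6.5,6.5]}'
python3 -c "
from h import *
to([.6014,-.1867,.020],-19.1,-40)"; python3 log.py
```

```text
time_s: 32.9
position: [0.6004, -0.1823, 0.2154]
orientation: [0.764, 0.547, -0.28, 0.199]
force: [-0.2, 1.8, -1.1]
finger_gap: 0.707
gripper_force: 0.0
t 32.9 pos [ 0.6004 -0.1823  0.2154] gap 65.0 F [-0.2  1.8 -1.1] gf 0.0
axes x [ 0.245  0.724 -0.644] y [ 0.947 -0.323 -0.002] z [-0.21  -0.609 -0.765]
linear cm [12.3   0.28 15.19] rot [0.001 0.002 0.005] then-frame linear [12.26  0.24 15.22]
[-0.34, 0.62, 0.33, 1.57, 0.47, 1.29, -0.58] [0.6, -0.182, 0.215]
```

```bash
python3 -m jog '{"linear":[[2.5,0.1,1],[5,0.2,2],[7.5,0.24,3.5],[10,0.24,5],[12.3,0.24,6.5],[12.3,0.24,8],[12.3,0.24,8],[12.3,0.24,8]],"rotation":[[0,0,0.004],[0,0,0.004],[0,0,0.004],[0,0,0.004],[0,0,0.004],[0,0,0.004],[0,0,0.004],[0,0,0.004]],"claw":[6.5,6.5,6.5,6.5,6.5,6.5,6.5,6.5]}'
python3 -c "
from h import *
to([.6014,-.1867,.020],-19.1,-40)
p,P=shot('top');modules(p,P)"
```

```text
time_s: 33.57
position: [0.6159, -0.15, 0.0785]
orientation: [0.769, 0.541, -0.278, 0.198]
force: [0.8, -0.6, 0.4]
finger_gap: 0.706
gripper_force: 0.0
t 33.57 pos [ 0.6159 -0.15    0.0785] gap 65.0 F [ 0.8 -0.6  0.4] gf 0.0
axes x [ 0.261  0.721 -0.641] y [ 0.942 -0.337  0.004] z [-0.213 -0.605 -0.767]
linear cm [ 0.73 -0.15  7.02] rot [-0.003 -0.002 -0.01 ] then-frame linear [ 0.74 -0.17  7.02]
blob [402. 171.] 570 [ 599.3 -189.2] [84.3 47.1] 71.2 z 29.6
```

```bash
python3 -m jog '{"linear":[[0.3,-0.1,1],[0.6,-0.15,2.5],[0.74,-0.15,4],[0.74,-0.15,5.5],[0.74,-0.15,6.5],[0.74,-0.15,7],[0.74,-0.15,7],[0.74,-0.15,7]],"rotation":[[0,0,-0.01],[0,0,-0.01],[0,0,-0.01],[0,0,-0.01],[0,0,-0.01],[0,0,-0.01],[0,0,-0.01],[0,0,-0.01]],"claw":[6.5,6.5,6.5,6.5,6.5,6.5,6.5,6.5]}'
python3 -m jog '{"linear":[[0,0,0],[0,0,0],[0,0,0],[0,0,0],[0,0,0],[0,0,0],[0,0,0],[0,0,0]],"rotation":[[0,0,0],[0,0,0],[0,0,0],[0,0,0],[0,0,0],[0,0,0],[0,0,0],[0,0,0]],"claw":[6.5,4,4,4,4,4,4,4]}' 40
python3 -c "
from h import *
to([.6014,-.1867,.120],-19.1,-40)"
```

```text
time_s: 34.28
position: [0.6025, -0.1849, 0.0193]
orientation: [0.766, 0.545, -0.279, 0.197]
force: [0.6, 0.6, -0.1]
finger_gap: 0.708
gripper_force: 0.0
time_s: 34.95
position: [0.6023, -0.1848, 0.0191]
orientation: [0.766, 0.545, -0.279, 0.197]
force: [-0.1, 2.3, 3.9]
finger_gap: 0.501
gripper_force: 40.0
t 34.95 pos [ 0.6023 -0.1848  0.0191] gap 46.1 F [-0.1  2.3  3.9] gf 40.0
axes x [ 0.25   0.725 -0.642] y [ 0.945 -0.328 -0.002] z [-0.212 -0.606 -0.767]
linear cm [-6.64 -0.04 -7.6 ] rot [-0.002 -0.001  0.001] then-frame linear [-6.65 -0.02 -7.6 ]
```

```bash
python3 -m jog '{"linear":[[-0.6,0,-0.7],[-1.6,0,-1.8],[-2.6,0,-3],[-3.8,0,-4.4],[-5,0,-5.8],[-6.1,0,-7],[-6.6,0,-7.6],[-6.6,0,-7.6]],"rotation":[[0,0,0],[0,0,0],[0,0,0],[0,0,0],[0,0,0],[0,0,0],[0,0,0],[0,0,0]],"claw":[4,4,4,4,4,4,4,4]}'
python3 -m jog '{"linear":[[0,0,0],[0,0,0],[0,0,0],[0,0,0],[0,0,0],[0,0,0],[0,0,0],[0,0,0]],"rotation":[[0,0.1,0],[0,0.2,0],[0,0.3,0],[0,0.4,0],[0,0.5,0],[0,0.6,0],[0,0.7,0],[0,0.8,0]],"claw":[4,4,4,4,4,4,4,4]}'
python3 -m jog '{"linear":[[0,0,0],[0,0,0],[0,0,0],[0,0,0],[0,0,0],[0,0,0],[0,0,0],[0,0,0]],"rotation":[[0,0.1,0],[0,0.2,0],[0,0.3,0],[0,0.4,0],[0,0.5,0],[0,0.6,0],[0,0.7,0],[0,0.77,0]],"claw":[4,4,4,4,4,4,4,4]}'
python3 -m jog '{"linear":[[0,0,0],[0,0,0],[0,0,0],[0,0,0],[0,0,0],[0,0,0],[0,0,0],[0,0,0]],"rotation":[[0,0,0],[0,0,0],[0,0,0],[0,0,0],[0,0,0],[0,0,0],[0,0,0],[0,0,0]],"claw":[4,4,4,4,4,4,4,4]}'
python3 - <<'E'
from h import *
to([.6014,-.1867,.052],-19.1,50)
p,P=shot('side');cv2.imwrite('pics/s2.png',cv2.resize(p[100:350,250:600],(700,500))[:,:,::-1])
E
python3 log.py
```

```text
time_s: 35.62
position: [0.6027, -0.1872, 0.1222]
orientation: [0.766, 0.544, -0.278, 0.198]
force: [1.0, 0.3, -1.9]
finger_gap: 0.499
gripper_force: 40.0
time_s: 36.28
position: [0.6017, -0.1868, 0.1198]
orientation: [0.814, 0.579, 0.043, -0.031]
force: [-0.3, -1.2, -1.7]
finger_gap: 0.497
gripper_force: 40.0
time_s: 36.95
position: [0.6004, -0.189, 0.1179]
orientation: [0.739, 0.523, 0.345, -0.247]
force: [0.3, -0.8, -2.3]
finger_gap: 0.499
gripper_force: 40.0
time_s: 37.62
position: [0.6018, -0.1864, 0.1199]
orientation: [0.739, 0.525, 0.343, -0.245]
force: [0.2, 0.6, -1.3]
finger_gap: 0.497
gripper_force: 40.0
t 37.62 pos [ 0.6018 -0.1864  0.1199] gap 45.7 F [ 0.2  0.6 -1.3] gf 40.0
axes x [0.212 0.608 0.765] y [ 0.945 -0.327 -0.002] z [ 0.25   0.724 -0.644]
linear cm [-5.23 -0.02  4.34] rot [-0.001  0.001 -0.001] then-frame linear [-5.23 -0.03  4.33]
[0.89, 0.82, -0.41, 1.6, -0.62, 1.09, 0.62] [0.602, -0.187, 0.12]
```

View pics/s2.png

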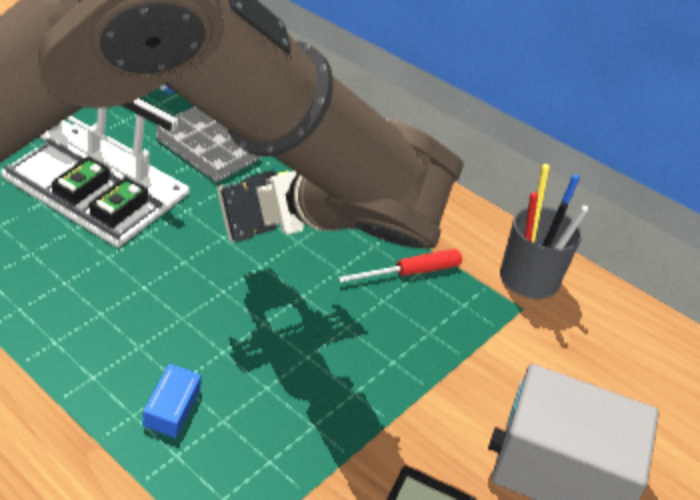

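The module at (245,205) hangs vertically in the gripper, and the placed two sit in the fixture at (80,175) and (120,200). Stand it on its end.

```bash
python3 -m jog '{"linear":[[-0.8,0,0.7],[-1.7,0,1.4],[-2.6,0,2.2],[-3.5,0,2.9],[-4.3,0,3.6],[-4.9,0,4.05],[-5.1,0,4.25],[-5.1,0,4.25]],"rotation":[[0,0,0],[0,0,0],[0,0,0],[0,0,0],[0,0,0],[0,0,0],[0,0,0],[0,0,0]],"claw":[4,4,4,4,4,4,4,4]}'
python3 -m jog '{"linear":[[0,0,0],[0,0,0],[-0.07,0,0.06],[-0.15,0,0.12],[-0.23,0,0.19],[-0.31,0,0.26],[-0.31,0,0.26],[-0.31,0,0.26]],"rotation":[[0,0,0],[0,0,0],[0,0,0],[0,0,0],[0,0,0],[0,0,0],[0,0,0],[0,0,0]],"claw":[4,4,4,4,4,4,4,4]}'
python3 -c "
from h import *
tcp()"
```

```text
time_s: 38.33
position: [0.6011, -0.1867, 0.0521]
orientation: [0.739, 0.525, 0.344, -0.246]
force: [0.7, -0.1, -1.4]
finger_gap: 0.497
gripper_force: 40.0
time_s: 39.0
position: [0.6017, -0.1871, 0.0505]
orientation: [0.739, 0.525, 0.344, -0.246]
force: [-3.0, -3.1, 7.9]
finger_gap: 0.496
gripper_force: 40.0
t 39.0 pos [ 0.6017 -0.1871  0.0505] gap 45.6 F [-3.  -3.1  7.9] gf 40.0
axes x [0.212 0.606 0.767] y [ 0.945 -0.328 -0.001] z [ 0.251  0.724 -0.642]
```

```bash
python3 -m jog '{"linear":[[0,0,0],[0,0,0],[0,0,0],[0,0,0],[0,0,0],[0,0,0],[0,0,0],[0,0,0]],"rotation":[[0,0,0],[0,0,0],[0,0,0],[0,0,0],[0,0,0],[0,0,0],[0,0,0],[0,0,0]],"claw":[4.6,4.8,5.2,5.8,6.4,6.8,7,7]}'
python3 -m jog '{"linear":[[0,0,-0.5],[0,0,-2],[0,0,-4],[0,0,-6.5],[0,0,-9],[0,0,-12],[0,0,-15],[0,0,-15]],"rotation":[[0,0,0],[0,0,0],[0,0,0],[0,0,0],[0,0,0],[0,0,0],[0,0,0],[0,0,0]],"claw":[7,7,7,7,7,7,7,7]}'
python3 - <<'E'
from h import *
to([.6014,-.1867,.17],-19.1,-40)
p,P=shot('wrist');cv2.imwrite('pics/w5.png',p[:,:,::-1])
m=(P[...,2]>.05)&(P[...,2]<.1)&(abs(P[...,0]-.6)<.06)&(abs(P[...,1]+.187)<.06)
print('pts >.05',m.sum(),np.percentile(P[m],[5,50,95],axis=0).round(4))
p,P=shot('top')
for c,q in blobs(P,(abs(P[...,0]-.6)<.08)&(abs(P[...,1]+.187)<.08),.07,.095,20): print('top',c,len(q),*rect(q[:,:2]),np.median(q[:,2]))
E
```

```text
time_s: 39.67
position: [0.6014, -0.1868, 0.049]
orientation: [0.739, 0.525, 0.344, -0.246]
force: [-0.6, -0.6, 0.1]
finger_gap: 0.758
gripper_force: 0.0
time_s: 40.33
position: [0.5634, -0.3025, 0.1485]
orientation: [0.741, 0.524, 0.344, -0.241]
force: [-0.1, -1.0, 0.4]
finger_gap: 0.765
gripper_force: 0.0
t 40.33 pos [ 0.5634 -0.3025  0.1485] gap 70.4 F [-0.1 -1.   0.4] gf 0.0
axes x [0.214 0.611 0.762] y [ 0.943 -0.334  0.002] z [ 0.256  0.718 -0.647]
linear cm [ 9.52 -0.29  7.89] rot [ 0.003 -1.565 -0.008] then-frame linear [ 7.95 -0.2  -9.48]
pts >.05 2546 [[ 0.5808 -0.203   0.0541]
 [ 0.6009 -0.192   0.0836]
 [ 0.6207 -0.1709  0.0851]]
top [402. 166.] 232 [ 602.6 -180.3] [46.7 30.4] -19.1 0.0834333815308842
```

View pics/w5.png

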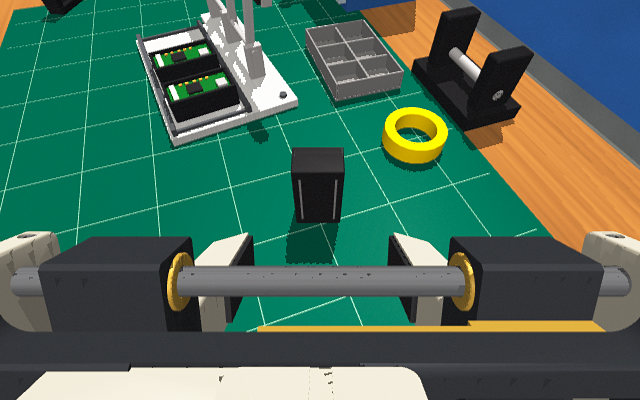

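The module stands steadily at (317,185), with its plain back towards the right (camera) side and its board facing left. One more turn the same way brings the board up. Reorient for the second grasp.

```bash
for i in 1 2; do python3 -m jog '{"linear":[[0,0,0],[0,0,0],[0,0,0],[0,0,0],[0,0,0],[0,0,0],[0,0,0],[0,0,0]],"rotation":[[0,-0.1,0],[0,-0.2,0],[0,-0.3,0],[0,-0.4,0],[0,-0.5,0],[0,-0.6,0],[0,-0.7,-0.004],[0,-0.783,-0.004]],"claw":[7,7,7,7,7,7,7,7]}' >/dev/null; done
python3 - <<'E'
from h import *
to([.6244,-.1194,.20],-19.1,-40)
to([.6244,-.1194,.1407],-19.1,-40)
E
```

```text
t 41.77 pos [ 0.5646 -0.2926  0.1446] gap 69.9 F [ 0.4  0.4 -1.9] gf 0.0
axes x [ 0.241  0.728 -0.642] y [ 0.949 -0.316 -0.003] z [-0.205 -0.609 -0.767]
linear cm [ 10.49   0.18 -16.01] rot [ 0.005 -0.001  0.011] then-frame linear [ 1.048e+01 -1.000e-02 -1.602e+01]
t 41.77 pos [ 0.5646 -0.2926  0.1446] gap 69.9 F [ 0.4  0.4 -1.9] gf 0.0
axes x [ 0.241  0.728 -0.642] y [ 0.949 -0.316 -0.003] z [-0.205 -0.609 -0.767]
linear cm [ 14.3    0.2  -11.47] rot [ 0.005 -0.001  0.011] then-frame linear [ 1.429e+01 -1.000e-02 -1.148e+01]
```

```bash
python3 -m jog '{"linear":[[-2.5,0,-3],[-4.5,0,-6],[-1,0,-8.5],[2,0,-11],[5,0.1,-13.5],[8,0.2,-15.5],[10.5,0.2,-16],[10.5,0.2,-16]],"rotation":[[0,0,0.01],[0,0,0.01],[0,0,0.01],[0,0,0.01],[0,0,0.01],[0,0,0.01],[0,0,0.01],[0,0,0.01]],"claw":[7,7,7,7,7,7,7,7]}'
python3 -m jog '{"linear":[[1.2,0,1.5],[2.5,0,3],[3.8,0,4.5],[3.8,0,4.5],[3.8,0,4.5],[3.8,0,4.5],[3.8,0,4.5],[3.8,0,4.5]],"rotation":[[0,0,0],[0,0,0],[0,0,0],[0,0,0],[0,0,0],[0,0,0],[0,0,0],[0,0,0]],"claw":[7,7,7,7,7,7,7,7]}'
python3 - <<'E'
from h import *
to([.6034,-.180,.064],-19.1,-40)
p,P=shot('top')
for c,q in blobs(P,(abs(P[...,0]-.6)<.08)&(abs(P[...,1]+.187)<.08),.07,.095,20): print('top',c,len(q),*rect(q[:,:2]),np.median(q[:,2]))
p,P=shot('wrist')
m=(P[...,2]>.075)&(P[...,2]<.095)&(abs(P[...,0]-.6)<.05)&(abs(P[...,1]+.187)<.05)
print('wr',m.sum(),rect(P[m][:,:2]) if m.sum()>10 else '')
E
```

```text
time_s: 42.43
position: [0.6257, -0.1138, 0.1968]
orientation: [0.764, 0.55, -0.275, 0.197]
force: [-0.7, 0.5, -0.6]
finger_gap: 0.764
gripper_force: 0.0
time_s: 43.1
position: [0.6256, -0.1226, 0.1437]
orientation: [0.767, 0.544, -0.275, 0.199]
force: [0.9, 0.9, 0.3]
finger_gap: 0.762
gripper_force: 0.0
t 43.1 pos [ 0.6256 -0.1226  0.1437] gap 70.1 F [0.9 0.9 0.3] gf 0.0
axes x [ 0.257  0.725 -0.639] y [ 0.944 -0.329  0.006] z [-0.205 -0.605 -0.769]
linear cm [ 0.35 -0.26 10.06] rot [ 0.004 -0.005 -0.005] then-frame linear [ 0.41 -0.22 10.06]
top [402. 166.] 232 [ 602.6 -180.2] [46.1 30.3] -17.8 0.08322009533881236
wr 1796 (array([ 603.2, -181.4]), array([46.1, 30.6]), -20.0)
```

```bash
python3 -m jog '{"linear":[[0.2,-0.1,1.5],[0.4,-0.2,3],[0.4,-0.2,5],[0.4,-0.2,7],[0.4,-0.2,8.5],[0.4,-0.2,9.5],[0.4,-0.2,10],[0.4,-0.2,10]],"rotation":[[0,0,-0.005],[0,0,-0.005],[0,0,-0.005],[0,0,-0.005],[0,0,-0.005],[0,0,-0.005],[0,0,-0.005],[0,0,-0.005]],"claw":[7,7,7,7,7,7,7,7]}'
python3 -m jog '{"linear":[[0,0,0],[0,0,0],[0,0,0],[0,0,0],[0,0,0],[0,0,0],[0,0,0],[0,0,0]],"rotation":[[0,0,0],[0,0,0],[0,0,0],[0,0,0],[0,0,0],[0,0,0],[0,0,0],[0,0,0]],"claw":[6.5,4,4,4,4,4,4,4]}' 45
python3 -c "
from h import *
to([.6034,-.180,.13],-19.1,-40)"
```

```text
time_s: 43.87
position: [0.6032, -0.1801, 0.0628]
orientation: [0.766, 0.546, -0.277, 0.198]
force: [-0.5, 0.4, 1.1]
finger_gap: 0.761
gripper_force: 0.0
time_s: 44.53
position: [0.6041, -0.1791, 0.0634]
orientation: [0.766, 0.546, -0.276, 0.198]
force: [0.6, 2.9, 5.4]
finger_gap: 0.501
gripper_force: 45.0
t 44.53 pos [ 0.6041 -0.1791  0.0634] gap 46.1 F [0.6 2.9 5.4] gf 45.0
axes x [ 0.251  0.727 -0.639] y [ 0.946 -0.324  0.002] z [-0.206 -0.605 -0.769]
linear cm [-4.34 -0.02 -5.05] rot [ 0.004 -0.005  0.001] then-frame linear [-4.36 -0.04 -5.03]
```

```bash
python3 -m jog '{"linear":[[-0.5,0,-0.6],[-1.2,0,-1.4],[-2,0,-2.3],[-2.8,0,-3.2],[-3.6,0,-4.2],[-4.3,0,-5],[-4.3,0,-5],[-4.3,0,-5]],"rotation":[[0,0,0],[0,0,0],[0,0,0],[0,0,0],[0,0,0],[0,0,0],[0,0,0],[0,0,0]],"claw":[4,4,4,4,4,4,4,4]}'
for i in 1 2; do python3 -m jog '{"linear":[[0,0,0],[0,0,0],[0,0,0],[0,0,0],[0,0,0],[0,0,0],[0,0,0],[0,0,0]],"rotation":[[0,0.1,0],[0,0.2,0],[0,0.3,0],[0,0.4,0],[0,0.5,0],[0,0.6,0],[0,0.7,0],[0,0.783,0]],"claw":[4,4,4,4,4,4,4,4]}'; done
python3 -m jog '{"linear":[[0,0,0],[0,0,0],[0,0,0],[0,0,0],[0,0,0],[0,0,0],[0,0,0],[0,0,0]],"rotation":[[0,0,0],[0,0,0],[0,0,0],[0,0,0],[0,0,0],[0,0,0],[0,0,0],[0,0,0]],"claw":[4,4,4,4,4,4,4,4]}'
python3 - <<'E'
from h import *
to([.6034,-.180,.022],-19.1,50)
p,P=shot('wrist');cv2.imwrite('pics/w6.png',p[:,:,::-1])
E
```

```text
time_s: 45.2
position: [0.6036, -0.1804, 0.1298]
orientation: [0.766, 0.546, -0.275, 0.198]
force: [-1.6, 0.1, -1.3]
finger_gap: 0.499
gripper_force: 45.0
time_s: 45.87
position: [0.6028, -0.1816, 0.1292]
orientation: [0.813, 0.58, 0.039, -0.026]
force: [0.2, -0.0, -2.2]
finger_gap: 0.499
gripper_force: 45.0
time_s: 46.53
position: [0.6023, -0.1824, 0.128]
orientation: [0.738, 0.525, 0.346, -0.246]
force: [-0.4, 0.1, -1.9]
finger_gap: 0.498
gripper_force: 45.0
time_s: 47.2
position: [0.6034, -0.1801, 0.1294]
orientation: [0.737, 0.527, 0.344, -0.245]
force: [-0.2, -0.2, -1.0]
finger_gap: 0.495
gripper_force: 45.0
t 47.2 pos [ 0.6034 -0.1801  0.1294] gap 45.5 F [-0.2 -0.2 -1. ] gf 45.0
axes x [0.207 0.609 0.765] y [ 0.946 -0.324  0.002] z [ 0.249  0.724 -0.644]
linear cm [-8.22 -0.02  6.92] rot [-0.001  0.001  0.004] then-frame linear [-8.22  0.    6.91]
```

View pics/w6.png

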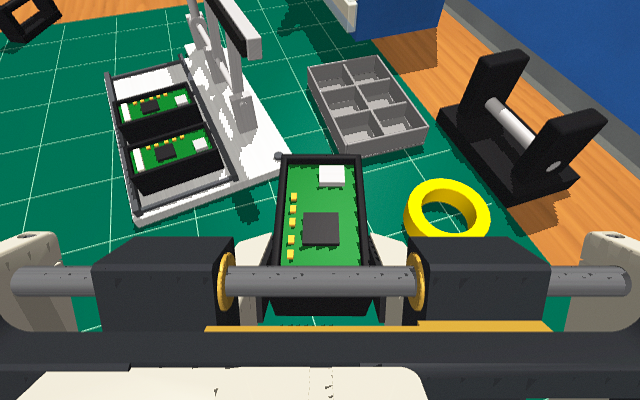

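The module at (320,230) is now board up and level. Lower it onto the mat and release.

```bash
python3 -m jog '{"linear":[[-1.2,0,1],[-2.6,0,2.2],[-4,0,3.4],[-5.4,0,4.6],[-6.6,0,5.6],[-7.6,0,6.4],[-8.1,0,6.85],[-8.1,0,6.85]],"rotation":[[0,0,0],[0,0,0],[0,0,0],[0,0,0],[0,0,0],[0,0,0],[0,0,0],[0,0,0]],"claw":[4,4,4,4,4,4,4,4]}'
python3 -m jog '{"linear":[[0,0,0],[0,0,0],[-0.08,0,0.07],[-0.16,0,0.14],[-0.16,0,0.14],[-0.16,0,0.14],[-0.16,0,0.14],[-0.16,0,0.14]],"rotation":[[0,0,0],[0,0,0],[0,0,0],[0,0,0],[0,0,0],[0,0,0],[0,0,0],[0,0,0]],"claw":[4,4,4,4,4,4,4,4]}'
python3 -c "
from h import *
tcp()"
python3 -m jog '{"linear":[[0,0,0],[0,0,0],[0,0,0],[0,0,0],[0,0,0],[0,0,0],[0,0,0],[0,0,0]],"rotation":[[0,0,0],[0,0,0],[0,0,0],[0,0,0],[0,0,0],[0,0,0],[0,0,0],[0,0,0]],"claw":[4.6,4.8,5.2,5.8,6.4,6.5,6.5,6.5]}'
python3 -m jog '{"linear":[[0,0,-0.5],[0,0,-2],[0,0,-4],[0,0,-6.5],[0,0,-9],[0,0,-12],[0,0,-15],[0,0,-15]],"rotation":[[0,0,0],[0,0,0],[0,0,0],[0,0,0],[0,0,0],[0,0,0],[0,0,0],[0,0,0]],"claw":[6.5,6.5,6.5,6.5,6.5,6.5,6.5,6.5]}'
for i in 1; do python3 -m jog '{"linear":[[0,0,0],[0,0,0],[0,0,0],[0,0,0],[0,0,0],[0,0,0],[0,0,0],[0,0,0]],"rotation":[[0,-0.11,0],[0,-0.22,0],[0,-0.33,0],[0,-0.44,0],[0,-0.55,0],[0,-0.66,0],[0,-0.77,0],[0,-0.872,0]],"claw":[6.5,6.5,6.5,6.5,6.5,6.5,6.5,6.5]}' ; done
python3 - <<'E'
from h import *
p,P=shot('top');modules(p,P);bays(P)
to([.610,-.161,.15],-19.1)
E
```

```text
time_s: 47.92
position: [0.603, -0.18, 0.0215]
orientation: [0.738, 0.526, 0.344, -0.246]
force: [0.1, -0.6, -0.6]
finger_gap: 0.498
gripper_force: 45.0
time_s: 48.58
position: [0.6035, -0.1802, 0.0209]
orientation: [0.737, 0.527, 0.344, -0.245]
force: [0.6, 0.0, -1.2]
finger_gap: 0.498
gripper_force: 45.0
t 48.58 pos [ 0.6035 -0.1802  0.0209] gap 45.8 F [ 0.6  0.  -1.2] gf 45.0
axes x [0.208 0.609 0.766] y [ 0.946 -0.325  0.002] z [ 0.25   0.724 -0.643]
time_s: 49.25
position: [0.6035, -0.1801, 0.0208]
orientation: [0.737, 0.527, 0.344, -0.245]
force: [-0.7, -0.1, 0.1]
finger_gap: 0.704
gripper_force: 0.0
time_s: 49.92
position: [0.5657, -0.2958, 0.1202]
orientation: [0.74, 0.526, 0.344, -0.241]
force: [0.2, -1.5, 0.0]
finger_gap: 0.709
gripper_force: 0.0
time_s: 50.58
position: [0.5668, -0.2885, 0.1188]
orientation: [0.814, 0.581, -0.0, 0.003]
force: [0.4, 0.2, -1.1]
finger_gap: 0.706
gripper_force: 0.0
blob [375. 122.] 174 [ 730.5 -118.8] [74.4 37.7] 89.1 z 23.9
blob [390. 166.] 563 [ 610.1 -156.6] [84.1 47.4] 71.5 z 26.3
bay 0 587 [  0.5 -76.2] [84.3 45.8] 0.0 slope [-0.008  0.009] z [0.0338 0.0386 0.0443]
bay 1 594 [-0.4  1.7] [84.7 46. ] 0.4 slope [-0.003 -0.006] z [0.0335 0.0388 0.0447]
bay 2 empty
t 50.63 pos [ 0.57   -0.2812  0.1187] gap 65.1 F [ 2.2  5.5 -0.5] gf 0.0
axes x [ 0.315  0.949 -0.007] y [ 0.949 -0.315  0.005] z [ 0.002 -0.008 -1.   ]
linear cm [12.65  0.03 -3.22] rot [0.005 0.007 0.013] then-frame linear [12.67 -0.15 -3.13]
```

```bash
python3 -m jog '{"linear":[[2,0,-1],[4,0,-2],[6.5,0,-3],[9,0,-3.1],[11.5,0,-3.1],[12.8,0,-3.1],[12.8,0,-3.1],[12.8,0,-3.1]],"rotation":[[0.005,0.007,0.005],[0.005,0.007,0.005],[0.005,0.007,0.005],[0.005,0.007,0.005],[0.005,0.007,0.005],[0.005,0.007,0.005],[0.005,0.007,0.005],[0.005,0.007,0.005]],"claw":[6.5,6.5,6.5,6.5,6.5,6.5,6.5,6.5]}'
python3 -m jog '{"linear":[[0,0,0],[0,0,0],[0,0,0],[0,0,0],[0,0,0],[0,0,0],[0,0,0],[0,0,0]],"rotation":[[0,0,0],[0,0,0],[0,0,0],[0,0,0],[0,0,0],[0,0,0],[0,0,0],[0,0,0]],"claw":[6.5,6.5,6.5,6.5,6.5,6.5,6.5,6.5]}' >/dev/null
python3 - <<'E'
from h import *
to([.610,-.158,.018],-18.6)
p,P=shot('wrist');modules(p,P)
E
```

```text
time_s: 51.3
position: [0.6072, -0.1678, 0.148]
orientation: [0.815, 0.579, 0.002, -0.004]
force: [1.0, -0.4, -0.0]
finger_gap: 0.705
gripper_force: 0.0
t 51.97 pos [ 0.6075 -0.1677  0.1483] gap 65.1 F [-0.7 -0.2  0.2] gf 0.0
axes x [0.33  0.944 0.007] y [ 0.944 -0.33  -0.003] z [-0.001  0.008 -1.   ]
linear cm [ 0.9  -0.04 13.04] rot [-0.003 -0.007 -0.011] then-frame linear [ 1.   -0.07 13.03]
blob [446.  96.] 2219 [ 730.6 -122.8] [74.9 38.8] 90.0 z 24.3
blob [102.  89.] 109 [472.5 -24.1] [9.1 6.9] -83.0 z 22.2
blob [321. 188.] 5432 [ 610.5 -159.4] [84.2 46.1] 70.8 z 26.2
```

```bash
python3 -m jog '{"linear":[[0.5,0,2],[0.9,0,4],[0.9,0,6],[0.9,0,8],[0.9,0,10],[0.9,0,12],[0.92,0,13],[0.92,0,13]],"rotation":[[-0.003,-0.007,0],[-0.003,-0.007,0],[-0.003,-0.007,0],[-0.003,-0.007,0],[-0.003,-0.007,0],[-0.003,-0.007,0],[-0.003,-0.007,0],[-0.003,-0.007,0]],"claw":[6.5,6.5,6.5,6.5,6.5,6.5,6.5,6.5]}' 35
python3 -m jog '{"linear":[[0,0,0],[0,0,0],[0,0,0],[0,0,0],[0,0,0],[0,0,0],[0,0,0],[0,0,0]],"rotation":[[0,0,0],[0,0,0],[0,0,0],[0,0,0],[0,0,0],[0,0,0],[0,0,0],[0,0,0]],"claw":[6.5,4,4,4,4,4,4,4]}' 35
python3 -m jog '{"linear":[[0,0,-1],[0,0,-3],[0,0,-5.5],[0,0,-8],[0,0,-10],[0,0,-11],[0,0,-11],[0,0,-11]],"rotation":[[0,0,0],[0,0,0],[0,0,-0.1],[0,0,-0.2],[0,0,-0.3],[0,0,-0.4],[0,0,-0.5],[0,0,-0.6]],"claw":[4,4,4,4,4,4,4,4]}'
python3 -c "
from h import *
to([.4910,.1758,.13],97.9)"
```

```text
time_s: 52.68
position: [0.6088, -0.1575, 0.0161]
orientation: [0.815, 0.579, -0.001, -0.002]
force: [-0.5, -0.5, 0.1]
finger_gap: 0.709
gripper_force: 0.0
time_s: 53.35
position: [0.6111, -0.1581, 0.0194]
orientation: [0.815, 0.579, 0.001, 0.0]
force: [-0.8, 0.7, 7.1]
finger_gap: 0.499
gripper_force: 35.0
time_s: 54.02
position: [0.6109, -0.1582, 0.1302]
orientation: [0.606, 0.795, 0.0, 0.001]
force: [0.4, 1.7, -1.0]
finger_gap: 0.5
gripper_force: 35.0
t 54.02 pos [ 0.6109 -0.1582  0.1302] gap 46.0 F [ 0.4  1.7 -1. ] gf 35.0
axes x [-0.266  0.964 -0.001] y [0.964 0.266 0.002] z [ 0.002 -0.    -1.   ]
linear cm [35.39 -2.69 -0.  ] rot [ 1.00e-03  2.00e-03 -1.44e+00] then-frame linear [7.290e+00 3.474e+01 2.000e-02]
```

```bash
python3 -m jog '{"linear":[[0.7,-1.2,0],[1.5,-2.5,0],[2.3,-3.8,0],[3.1,-5.2,0],[3.9,-6.6,0],[4.7,-8,0],[5.3,-9,0],[5.8,-9.8,0]],"rotation":[[0,0,-0.09],[0,0,-0.18],[0,0,-0.27],[0,0,-0.36],[0,0,-0.45],[0,0,-0.54],[0,0,-0.63],[0,0,-0.72]],"claw":[4,4,4,4,4,4,4,4]}'
python3 -m jog '{"linear":[[0.7,1,0],[1.4,2.1,0],[2.1,3.2,0],[2.8,4.3,0],[3.5,5.4,0],[4.2,6.5,0],[4.9,7.5,0],[5.5,8.4,0]],"rotation":[[0,0,-0.09],[0,0,-0.18],[0,0,-0.27],[0,0,-0.36],[0,0,-0.45],[0,0,-0.54],[0,0,-0.63],[0,0,-0.72]],"claw":[4,4,4,4,4,4,4,4]}'
python3 -m jog '{"linear":[[-0.3,2.7,0],[-0.6,5.5,0],[-0.9,8.3,0],[-1.2,11.1,0],[-1.5,14,0],[-1.7,16.8,0],[-1.9,19,0],[-1.95,20.4,0]],"rotation":[[0,0,0],[0,0,0],[0,0,0],[0,0,0],[0,0,0],[0,0,0],[0,0,0],[0,0,0]],"claw":[4,4,4,4,4,4,4,4]}'
python3 -m jog '{"linear":[[0,0,0],[0,0,0],[0,0,0],[0,0,0],[0,0,0],[0,0,0],[0,0,0],[0,0,0]],"rotation":[[0,0,0],[0,0,0],[0,0,0],[0,0,0],[0,0,0],[0,0,0],[0,0,0],[0,0,0]],"claw":[4,4,4,4,4,4,4,4]}'
python3 - <<'E'
from h import *
to([.4910,.1759,.0355],97.9)
p,P=shot('wrist')
try: held(P,p)
except Exception: pass
E
```

```text
time_s: 54.68
position: [0.4994, -0.1276, 0.129]
orientation: [0.287, 0.958, -0.0, -0.0]
force: [-0.0, -0.4, -2.0]
finger_gap: 0.501
gripper_force: 35.0
time_s: 55.35
position: [0.5013, -0.0266, 0.1291]
orientation: [-0.069, 0.998, -0.0, -0.0]
force: [0.3, 0.7, -1.5]
finger_gap: 0.502
gripper_force: 35.0
time_s: 56.02
position: [0.4933, 0.1805, 0.1294]
orientation: [-0.068, 0.998, 0.001, 0.0]
force: [0.4, 0.1, -1.6]
finger_gap: 0.499
gripper_force: 35.0
time_s: 56.68
position: [0.4937, 0.1772, 0.1286]
orientation: [-0.066, 0.998, 0.0, -0.0]
force: [0.2, 0.4, -1.0]
finger_gap: 0.5
gripper_force: 35.0
t 56.68 pos [0.4937 0.1772 0.1286] gap 46.0 F [ 0.2  0.4 -1. ] gf 35.0
axes x [-0.991 -0.132  0.   ] y [-0.132  0.991  0.   ] z [-0.  0. -1.]
linear cm [ 0.29 -0.09  9.31] rot [ 0.    -0.    -0.005] then-frame linear [ 0.29 -0.09  9.31]
tcp f [ 0.6 77.4] held fx 1-99% [-39.1  31.4] 11497
near 2784 [-51.8 -48.4 -39.4]
far 29 [44.  46.7 49.9]
rib -0.117 0 nan
rib -0.039 410 -40.8
rib 0.039 98 37.0
rib 0.117 74 115.2
  return _methods._mean(a, axis=axis, dtype=dtype,
  ret = ret.dtype.type(ret / rcount)
```

```bash
python3 -m jog '{"linear":[[0.1,0,1],[0.2,-0.1,2.5],[0.32,-0.1,4],[0.32,-0.1,5.5],[0.32,-0.1,7],[0.32,-0.1,8],[0.32,-0.1,8.8],[0.32,-0.1,9.3]],"rotation":[[0,0,-0.005],[0,0,-0.005],[0,0,-0.005],[0,0,-0.005],[0,0,-0.005],[0,0,-0.005],[0,0,-0.005],[0,0,-0.005]],"claw":[4,4,4,4,4,4,4,4]}'
python3 -m jog '{"linear":[[0,0,0],[0,0,0],[0,0,0],[0,0,0],[0,0,0],[0,0,0],[0,0,0],[0,0,0]],"rotation":[[0,0,0],[0,0,0],[0,0,0],[0,0,0],[0,0,0],[0,0,0],[0,0,0],[0,0,0]],"claw":[4,4,4,4,4,4,4,4]}'
python3 -c "
from h import *
to([.4906,.1758,.0325],97.9)"
```

```text
time_s: 57.4
position: [0.4901, 0.1762, 0.0345]
orientation: [-0.069, 0.998, 0.0, -0.001]
force: [-0.2, 0.0, -1.7]
finger_gap: 0.5
gripper_force: 35.0
time_s: 58.07
position: [0.4907, 0.1762, 0.0357]
orientation: [-0.069, 0.998, 0.0, 0.0]
force: [-0.1, 0.5, -1.0]
finger_gap: 0.499
gripper_force: 35.0
t 58.07 pos [0.4907 0.1762 0.0357] gap 45.9 F [-0.1  0.5 -1. ] gf 35.0
axes x [-0.99  -0.138 -0.   ] y [-0.138  0.99   0.001] z [-0.     0.001 -1.   ]
linear cm [ 0.01 -0.04  0.32] rot [0.001 0.    0.   ] then-frame linear [ 0.01 -0.04  0.32]
```

```bash
python3 -m jog '{"linear":[[0,0,0.1],[0,0,0.2],[0,0,0.3],[0,0,0.3],[0,0,0.3],[0,0,0.3],[0,0,0.3],[0,0,0.3]],"rotation":[[0,0,0],[0,0,0],[0,0,0],[0,0,0],[0,0,0],[0,0,0],[0,0,0],[0,0,0]],"claw":[4,4,4,4,4.6,5.6,5.6,5.6]}'
python3 -m jog '{"linear":[[0,0,-1],[0,0,-3],[0,0,-5],[0,0,-7],[0,0,-10],[0,0,-13],[0,0,-16],[0,0,-20]],"rotation":[[0,0,0],[0,0,0],[0,0,0],[0,0,0],[0,0,0],[0,0,0],[0,0,0],[0,0,0]],"claw":[5.6,5.6,5.6,5.6,6,6,6,6]}'
python3 - <<'E'
from h import *
p,P=shot('wrist');bays(P);cv2.imwrite('pics/w7.png',p[:,:,::-1])
p,P=shot('side');bays(P)
to([.5705,.2788,.245],7.9); print(np.round(env.get_obs()['joint_pos'],2))
E
```

```text
time_s: 58.73
position: [0.4907, 0.1763, 0.0327]
orientation: [-0.069, 0.998, 0.0, 0.0]
force: [-0.3, 0.4, -0.4]
finger_gap: 0.603
gripper_force: 0.0
time_s: 59.4
position: [0.4893, 0.1756, 0.2336]
orientation: [-0.069, 0.998, 0.0, -0.001]
force: [0.9, 0.2, -0.3]
finger_gap: 0.658
gripper_force: 0.0
bay 0 3729 [ -0.2 -78.9] [84.5 46.9] 0.1 slope [-0.004 -0.029] z [0.0356 0.0383 0.043 ]
bay 1 3497 [ 2.2 -2. ] [83.8 46.4] -0.2 slope [-0.004 -0.013] z [0.0359 0.0383 0.043 ]
bay 2 3376 [-0.8 77. ] [83.3 46.1] 0.1 slope [0.001 0.003] z [0.0361 0.038  0.0429]
bay 0 377 [ -6.3 -78.9] [96.7 51.4] 0.4 slope [0.019 0.034] z [0.0316 0.0413 0.0472]
bay 1 361 [-3.8 -0.4] [105.5  53.9] -0.0 slope [0.021 0.059] z [0.0325 0.0413 0.0468]
bay 2 347 [11.8 77.6] [117.   54.1] -2.0 slope [0.012 0.059] z [0.0314 0.0414 0.0468]
t 59.5 pos [0.4929 0.1783 0.2392] gap 60.5 F [ 0.2 -0.  -0.4] gf 0.0
axes x [-0.99  -0.138 -0.009] y [-0.138  0.99   0.003] z [ 0.009  0.004 -1.   ]
linear cm [-9.08  8.89 -0.47] rot [0.01  0.005 1.572] then-frame linear [ 8.89  9.07 -0.58]
[ 0.09  0.35 -0.7   1.78  0.25  1.09  1.01]
```

View pics/w7.png

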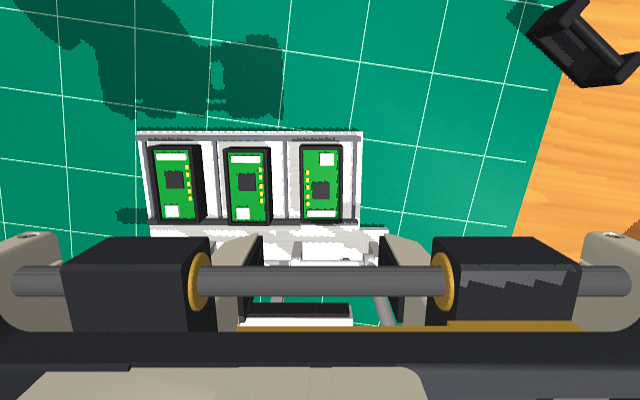

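All three modules lie flat and board up in the bays, at (175,183), (247,185) and (320,183). Now to the clamp handle.

```bash
for i in 1 2; do python3 -m jog '{"linear":[[0,0,0],[0,0,0],[0,0,0],[0,0,0],[0,0,0],[0,0,0],[0,0,0],[0,0,0]],"rotation":[[0,0,0.11],[0,0,0.22],[0,0,0.33],[0,0,0.44],[0,0,0.55],[0,0,0.66],[0,0,0.74],[0,0,0.786]],"claw":[5,5,5,5,5,5,5,5]}'; done
python3 -m jog '{"linear":[[1.5,1.5,-0.5],[3,3,-0.6],[4.5,4.6,-0.6],[6,6.1,-0.6],[7.5,7.6,-0.6],[8.9,9,-0.6],[8.9,9,-0.6],[8.9,9,-0.6]],"rotation":[[0,0,0],[0,0,0],[0,0,0],[0,0,0],[0,0,0],[0,0,0],[0,0,0],[0,0,0]],"claw":[5,5,5,5,5,5,5,5]}'
python3 -m jog '{"linear":[[0,0,0],[0,0,0],[0,0,0],[0,0,0],[0,0,0],[0,0,0],[0,0,0],[0,0,0]],"rotation":[[0,0,0],[0,0,0],[0,0,0],[0,0,0],[0,0,0],[0,0,0],[0,0,0],[0,0,0]],"claw":[5,5,5,5,5,5,5,5]}'
python3 - <<'E'
from h import *
to([.5697,.2788,.163],7.9)
p,P=shot('wrist');hsv=cv2.cvtColor(p,cv2.COLOR_RGB2HSV)
red=((hsv[...,0]<8)|(hsv[...,0]>172))&(hsv[...,1]>150)&(P[...,2]>.12)&(P[...,2]<.2)
q=P[red];f=np.stack([(q[:,:2]-O)@X,(q[:,:2]-O)@Y,q[:,2]],1);print(len(q),np.percentile(f,[2,50,98],axis=0).round(4))
E
```

```text
time_s: 60.17
position: [0.4903, 0.1763, 0.233]
orientation: [0.32, 0.947, 0.0, -0.0]
force: [0.6, -0.4, 0.6]
finger_gap: 0.542
gripper_force: 0.0
time_s: 60.83
position: [0.4903, 0.1763, 0.233]
orientation: [0.659, 0.753, 0.0, -0.0]
force: [-0.0, 0.5, -0.8]
finger_gap: 0.543
gripper_force: 0.0
time_s: 61.5
position: [0.5673, 0.2775, 0.2384]
orientation: [0.656, 0.754, 0.0, -0.001]
force: [-0.0, -1.0, -0.6]
finger_gap: 0.538
gripper_force: 0.0
time_s: 62.17
position: [0.5676, 0.2765, 0.2387]
orientation: [0.657, 0.754, 0.0, -0.0]
force: [0.3, 0.6, 0.1]
finger_gap: 0.543
gripper_force: 0.0
t 62.17 pos [0.5676 0.2765 0.2387] gap 49.9 F [0.3 0.6 0.1] gf 0.0
axes x [-0.137  0.991  0.001] y [ 0.991  0.137 -0.   ] z [-0.  0. -1.]
linear cm [0.19 0.24 7.57] rot [-0.    -0.001 -0.001] then-frame linear [0.2  0.24 7.57]
2257 [[0.0817 0.1352 0.1725]
 [0.09   0.168  0.1779]
 [0.098  0.1967 0.18  ]]
```

```bash
python3 -m jog '{"linear":[[0.2,0.24,1.5],[0.2,0.24,3],[0.2,0.24,4.5],[0.2,0.24,6],[0.2,0.24,7],[0.2,0.24,7.5],[0.2,0.24,7.5],[0.2,0.24,7.5]],"rotation":[[0,0,0],[0,0,0],[0,0,0],[0,0,0],[0,0,0],[0,0,0],[0,0,0],[0,0,0]],"claw":[5,5,5,5,5,5,5,5]}' 25
python3 -m jog '{"linear":[[0,0,0],[0,0,0],[0,0,0],[0,0,0],[0,0,0],[0,0,0],[0,0,0],[0,0,0]],"rotation":[[0,0,0],[0,0,0],[0,0,0],[0,0,0],[0,0,0],[0,0,0],[0,0,0],[0,0,0]],"claw":[0.8,0.8,0.8,0.8,0.8,0.8,0.8,0.8]}' 25
python3 -m jog '{"linear":[[0,-1.1,0],[0,-2.15,0.1],[0,-3.2,0.3],[0,-4.2,0.6],[0,-5.2,0.95],[0,-6.1,1.4],[0,-7.2,2.05],[0,-8.2,2.8]],"rotation":[[0,0,0],[0,0,0],[0,0,0],[0,0,0],[0,0,0],[0,0,0],[0,0,0],[0,0,0]],"claw":[0.8,0.8,0.8,0.8,0.8,0.8,0.8,0.8]}'
python3 -c "
from h import *
tcp()"
```

```text
time_s: 62.88
position: [0.5699, 0.2791, 0.164]
orientation: [0.657, 0.754, 0.0, -0.0]
force: [0.6, -0.7, 0.3]
finger_gap: 0.543
gripper_force: 0.0
time_s: 63.55
position: [0.5696, 0.2789, 0.1638]
orientation: [0.657, 0.754, 0.0, -0.0]
force: [-1.4, -0.0, 3.5]
finger_gap: 0.19
gripper_force: 25.0
time_s: 64.22
position: [0.4904, 0.2689, 0.1369]
orientation: [0.657, 0.754, 0.003, 0.001]
force: [3.7, 2.6, 2.8]
finger_gap: 0.19
gripper_force: 25.0
t 64.22 pos [0.4904 0.2689 0.1369] gap 17.5 F [3.7 2.6 2.8] gf 25.0
axes x [-0.136  0.991  0.003] y [0.991 0.136 0.005] z [ 0.005  0.004 -1.   ]
```

```bash
python3 -m jog '{"linear":[[0,-0.78,0.7],[0,-1.48,1.5],[0,-2.1,2.3],[0,-2.7,3.2],[0,-3.2,4.1],[0,-3.6,5.1],[0,-3.85,5.9],[0,-4.05,6.7]],"rotation":[[0,0,0],[0,0,0],[0,0,0],[0,0,0],[0,0,0],[0,0,0],[0,0,0],[0,0,0]],"claw":[0.8,0.8,0.8,0.8,0.8,0.8,0.8,0.8]}'
python3 -m jog '{"linear":[[0,0,0.15],[0,0,0.3],[0,0,0.4],[0,0,0.4],[0,0,0.4],[0,0,0.4],[0,0,0.4],[0,0,0.4]],"rotation":[[0,0,0],[0,0,0],[0,0,0],[0,0,0],[0,0,0],[0,0,0],[0,0,0],[0,0,0]],"claw":[0.8,0.8,0.8,0.8,0.8,0.8,0.8,0.8]}'
python3 -c "
from h import *
p,r=tcp();f=[(p[:2]-O)@X-.085,p[2]+.008-.05];print('rel hinge',f,'angle',np.arctan2(f[1],-f[0])-.2105)"
```

```text
time_s: 64.88
position: [0.4486, 0.2632, 0.0682]
orientation: [0.657, 0.754, 0.001, -0.0]
force: [4.8, 3.2, 16.6]
finger_gap: 0.185
gripper_force: 25.0
time_s: 65.55
position: [0.4487, 0.2633, 0.0662]
orientation: [0.657, 0.754, 0.001, 0.0]
force: [-3.7, 0.0, 26.0]
finger_gap: 0.186
gripper_force: 25.0
t 65.55 pos [0.4487 0.2633 0.0662] gap 17.1 F [-3.7  0.  26. ] gf 25.0
axes x [-0.137  0.991  0.002] y [0.991 0.137 0.002] z [ 0.002  0.002 -1.   ]
rel hinge [np.float64(-0.11719705007840057), np.float64(0.024186543623168175)] angle -0.006982194905962219
```

The handle is at its closed stop with 26 N on it. Release, retreat and check.

```bash
python3 -m jog '{"linear":[[0,0,0],[0,0,0],[0,0,0],[0,0,0],[0,0,0],[0,0,0],[0,0,0],[0,0,0]],"rotation":[[0,0,0],[0,0,0],[0,0,0],[0,0,0],[0,0,0],[0,0,0],[0,0,0],[0,0,0]],"claw":[2.5,4,5,5,5,5,5,5]}'
python3 -m jog '{"linear":[[0,0,-1],[0,0,-3],[0,0,-6],[0,0,-9],[0,0,-12],[2,0,-15],[5,0,-18],[8,0,-20]],"rotation":[[0,0,0],[0,0,0],[0,0,0],[0,0,0],[0,0,0],[0,0,0],[0,0,0],[0,0,0]],"claw":[5,5,5,5,5,5,5,5]}'
python3 -m jog '{"linear":[[3,0,0],[6,0,0],[9,0,0],[12,0,0],[15,0,0],[15,0,0],[15,0,0],[15,0,0]],"rotation":[[0,0,0],[0,0,0],[0,0,0],[0,0,0],[0,0,0],[0,0,0],[0,0,0],[0,0,0]],"claw":[5,5,5,5,5,5,5,5]}'
python3 - <<'E'
from h import *
p,P=shot('top');hsv=cv2.cvtColor(p,cv2.COLOR_RGB2HSV)
red=((hsv[...,0]<8)|(hsv[...,0]>172))&(hsv[...,1]>150)&(P[...,1]>.1)&(P[...,1]<.4)&(P[...,0]<.6)
q=P[red];f=[(np.median(q[:,:2],0)-O)@X-.085,np.percentile(q[:,2],90)-.009-.05];print('grip',len(q),f,'angle',np.arctan2(f[1],-f[0])-.2105)
fx=(P[...,:2]-O)@X;fy=(P[...,:2]-O)@Y
m=(abs(fx)<.03)&(abs(fy)<.1)&(P[...,2]>.045);print('bar',fx[m].mean(),np.percentile(P[...,2][m],[5,50,95]))
cv2.imwrite('pics/top9.png',cv2.resize(p[60:310,160:530],(740,500))[:,:,::-1]);tcp()
E
```

```text
time_s: 66.22
position: [0.4483, 0.2622, 0.0645]
orientation: [0.657, 0.754, -0.0, -0.0]
force: [0.2, -0.0, 0.2]
finger_gap: 0.543
gripper_force: 0.0
time_s: 66.88
position: [0.4379, 0.3418, 0.2688]
orientation: [0.658, 0.753, 0.002, 0.0]
force: [0.9, -0.2, 1.0]
finger_gap: 0.549
gripper_force: 0.0
time_s: 67.55
position: [0.417, 0.4894, 0.2651]
orientation: [0.657, 0.754, -0.0, -0.0]
force: [-0.1, 0.1, -1.0]
finger_gap: 0.55
gripper_force: 0.0
grip 199 [np.float64(-0.11773645729505969), np.float64(0.028750096563487565)] angle 0.029003245863184257
bar 0.0014139706005955614 [0.05012125 0.05792814 0.06215767]
t 67.6 pos [0.4175 0.4888 0.2651] gap 49.9 F [-0.9  0.3 -0.2] gf 0.0
axes x [-0.136  0.991 -0.   ] y [0.991 0.136 0.   ] z [ 0. -0. -1.]
```

View pics/top9.png

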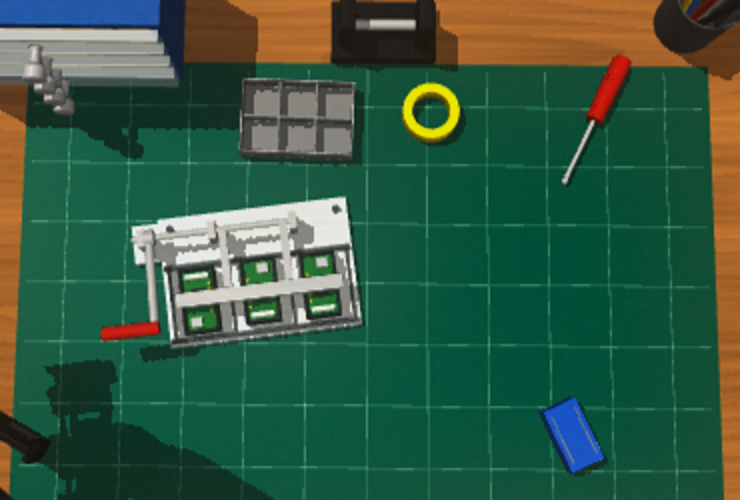

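The bar lies across all three board-up modules at (258,290). The handle is down at (130,332), and the other objects look undisturbed.

```bash
python3 -c "
from workcell import env
print(env.job_done())"
```

```text
the job is handed in; nothing more can be done
None
```

I handed the job in at about 68 s: all three modules lie flat and board up in the bays (one turned over), the handle is fully down with the bar across them, and nothing else on the bench looks moved; the judge returned no verdict.

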